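# Stack the spacer and carrier plates on the splined hub of a bench filter cell

## Robot

A 6-joint arm with a two-finger parallel gripper is mounted at the origin on the work surface. World frame = base frame: x ahead of the robot, y to its left, z up, the work surface at z = 0. Lengths are in m, angles in rad, forces in N, time in s.
With the tool pointing down it reaches from about 0.375 to 0.975 m from the base axis. Payload 3.8 kg.
Tool frame: the origin (TCP) lies between the finger pads; the fingertips stand 11 mm ahead of it and the grasp point (between the pads) lies 8 mm behind it; z points along the fingers, x is the direction in which the jaws open and shut, and the axes are right-handed (so a half turn about z gives the same grasp; the last joint's range is limited). The gripper opens to 88 mm and grips with 3 to 60 N. Pads are 18 mm wide; open, the fingers measure 123 mm over their backs; the gripper's body (75 mm by 187 mm) begins 45 mm behind the grasp point.
Start: joints at [1.263, 0.264, 1.604, -0, 1.274, -0.037], TCP at [0.181, 0.65, 0.214] pointing down, gripper open.
Joint ranges: [-2.63, 2.63], [-0.94, 2.18], [0.31, 2.57], [-1.31, 4.45], [0, 2.66], [-2.55, 2.55]. Speed limits (rad/s): [2.57, 2.57, 3.14, 3.14, 3.14, 3.14].

## Interface

Orientations are given as a unit quaternion [x, y, z, w].
In Python, from bench import manip gives the robot as it stands. The module is installed in compiled form; this text tells all that it offers.
- The arm moves only by the shell command python3 -m handwheel 'ROWS' [OPENING] [FORCE]. ROWS is JSON, a list that holds one entry, the list of rows, each a list of 6 numbers: the shift along the tool's x, y, z in m, then the turn, a rotation vector about the tool's x, y, z in rad. In form: [[[tx, ty, tz, rx, ry, rz], ...]]. A call has 1 to 5 rows; each row shifts and turns the commanded pose from where the row before left it, along the tool's axes as they then stand; what a row does not reach is not made up. A row lasts 1/8 s, in which the tool goes at most 62.5 mm and 10.7 degrees, less where a joint would pass 70% of its speed; a pose out of reach is approached as far as the arm can. A call is refused whole if a number of a shift passes 0.0625 or a number of a turn 0.188, either way. A call with a gripper value outside its range is refused whole. OPENING is the opening, from 0 (shut) to 1 (fully open), set as the call begins (- or left out, the last holds). The fingers move at their own pace and stop on an object; FORCE is the grip in N (left out, the last holds). Time passes only in rows, so rows that do not move let the fingers close. It gives the time, the measured TCP pose, the force and the opening at its end, in the units of the state.
- manip.state(): the state, without advancing time (a new reading comes with each control period).
- manip.read_camera(name): name is "scene" or "top" or "wrist"; returns a dict with "pixels" (384x512x3 uint8, red, green, blue), "z_map" (384x512 float32, m along the optical axis (not along the pixel's ray), 0 where there is no reading), "fx", "fy", "cx", "cy" (pixels), "rvec" (rotation vector, rad) and "tvec" (3), from world to camera coordinates, as OpenCV has them. Camera axes: x right, y down, z forward; pixel columns grow to the right and rows downward; lengths in m; the calibration is good to about 2 mm. A picture is of the moment at which its call begins.
- manip.hand_in(): hands the job in, once; it reports no verdict.
The state is a dict: "time_s": time; "q": joint angles; "qd": joint speeds; "tau": joint torques, N m; "eef_pos": TCP position; "eef_rot": TCP orientation; "force": force on the tool from outside, world axes, zero at the start; "moment": the same for the moment, N m; "gripper_width": finger opening in m.
Only numpy, scipy, OpenCV 4.12 (cv2) and the standard library are available. Lean on these libraries where they do the work, as an engineer would, in place of code of your own. Each camera call takes 0.05 s, during which the arm holds its last target. There are 200 camera calls.

## Task

Slide the one-tab spacer plate down the splined hub until it lies flat on the seat, tab opposite to the housing's spout (as near as the splines allow); then slide the fork-tab carrier plate home on top of it, tab the same way as the spout. The hub's two collars have unknown turning play: feel for the splines gently (well below 30 N), drop or force nothing, and let go. Leave the jar, tip box and pipette where they are.

Things in the scene. Friction and masses are not known exactly. Their poses are not given: they have to be found in the camera images.
- cell: Steel filter cell, fixed. Origin: centre of its underside on the bench, on the hub's axis; z up; +x points along the spout. Foot 110 x 90 x 10 mm, then a round pedestal 52 mm across whose flat top is the seat, 30 mm above the bench. It does NOT show where the hub's ribs stand.
- spout (a point): Middle of the housing's spout, 41 mm from the hub's axis along the cell's +x, 20 mm above the bench. The spout is 18 mm wide and 8 mm thick, ends 58 mm from the axis, with a 10 mm round nub on top; all of it lies below the seat.
- seat (a point): Centre of the seat, at the hub's foot, 30 mm above the bench; axes are the cell's. The hub has two splined collars, one on the other. Each turns stiffly by itself (0.15 to 0.2 N m): a rib of each stands along the spout line give or take 0.48 rad at the start (stops at 0.5 rad), each by its own unmeasured amount, and stays where it is left.
- lower_ribs (a point): On the axis, 41 mm above the bench: the rib tops of the lower, wider collar, which takes the spacer. 6 straight ribs 5.6 mm wide, 38 mm across tips, one every 60 degrees, on a core 29.4 mm across that goes on plain to 44 mm above the bench, then tapers a little. Axes are the cell's.
- upper_ribs (a point): On the axis, 64 mm above the bench: the rib tops of the upper, slimmer collar, which takes the carrier; the spacer passes over it freely. 6 straight ribs 4.6 mm wide, 28 mm across tips, one every 60 degrees, on a core 20.4 mm across that goes on plain for 3 mm and ends in a coned nose, its top 75 mm above the bench. Axes are the cell's.
- spacer_center (a point): Spacer plate's centre, half-way up. Aluminium, 16 mm thick, 0.1 kg, lies flat on the bench. 12-sided rim 60 mm across flats, flats on its own +y and -y; one tab 14 mm wide along its +x, ending 60 mm out. Wide bore: 6 inner teeth, 31 mm across faces, rib gaps between them along +x and every 60 degrees; 0.8 mm play about the lower core, 1.2 mm (0.08 rad) beside a rib.
- spacer_tab (a point): Point on the spacer's tab, half-way up, 45 mm along its +x from the centre.
- spacer: Spacer plate: same axes as spacer_center, origin at the centre of its underside.
- carrier_center (a point): Carrier plate's centre, half-way up. Aluminium, 16 mm thick, 0.11 kg, lies flat on the bench. Rim and flats as the spacer; its tab along its own +x is a fork of two 10 mm prongs, 35 mm over both, ending 60 mm out. Narrow bore: 6 long inner teeth, 22 mm across faces, rib gaps along +x and every 60 degrees; 0.8 mm play about the upper core, 1 mm (0.09 rad) beside a rib.
- carrier_tab (a point): Point between the carrier's prongs, half-way up, 45 mm along its +x from the centre.
- carrier: Carrier plate: same axes as carrier_center, origin at the centre of its underside.
- jar: Bystander: small amber glass jar, 48 mm across, 62 mm high. Origin under its centre.
- tipbox: Bystander: grey pipette-tip box, 80 x 115 x 45 mm. Origin under its centre.
- pipette: Bystander: white pipette lying on the bench, 240 mm long along its own y, 24 mm thick. Origin on the bench below its barrel.
Things that resemble listed ones, but are neither listed nor needed, are in the scene too. Leave any blue look-alike of the spacer alone.

How it is judged:
On the way, in this order (a step that is already met when the one before it is completed fails the run):
1. the spacer is home on the seat, its tab opposite to the spout (horizontal distance between spacer_center and cell below 0.004 m and z of spacer_center in the frame of cell between 0.036 and 0.04 m and angle between spacer_center's own z axis and vertical below 0.08 rad and x of spacer_tab in the frame of cell below -0.036 m), for 0.2 s.
2. the carrier is home on the spacer, its tab along the spout (horizontal distance between carrier_center and cell below 0.004 m and z of carrier_center in the frame of cell between 0.052 and 0.056 m and angle between carrier_center's own z axis and vertical below 0.08 rad and x of carrier_tab in the frame of cell above 0.036 m), for 0.2 s.
At the end, for the whole second after the job is handed in: Both plates flat (0.08 rad), at rest, within 4 mm of the hub axis: spacer centre 38 mm and carrier centre 54 mm above the bench (2 mm either way), spacer tab opposite to the spout, carrier tab along it (tab points at least 36 mm along the spout line) (all of step 1 and all of step 2 and linear speed of each of spacer, carrier below 0.02 m/s); the robot touches nothing.
It fails at once if a plate is pressed or dropped on the cell with more than 30 N (contact force between any of spacer, carrier and cell above 30 N).
It fails at once if the plates are pressed on one another with more than 30 N (contact force between spacer and carrier above 30 N).
It fails at once if the jar is moved more than 20 mm (distance of jar from where it was at the start of the episode above 0.02 m).
It fails at once if the tipbox is moved more than 20 mm (distance of tipbox from where it was at the start of the episode above 0.02 m).
It fails at once if the pipette is moved more than 30 mm (distance of pipette from where it was at the start of the episode above 0.03 m).
It also fails if it takes over 72 s, if anything falls off the work surface, if the arm or the gripper's body presses on something with over 40 N, if the wrist force passes 120 N, or if a joint passes its speed limit or range.

## Working session

There is one attempt and no reset: what is moved stays moved. The work goes in short steps, Python scripts to look and compute and a shell command to move; the robot and the scene stay as the last step left them, time stands still between calls to the robot, and variables do not carry over. Pictures are saved under pics/ and viewed, about 8 in all and at most 12, crops included, and the job is handed in when it is done.

```bash
mkdir -p pics; cat > h.py <<'E'
import numpy as np,cv2
from bench import manip
def cam(n):
    c=manip.read_camera(n); R=cv2.Rodrigues(np.array(c['rvec'],float))[0]; c['R']=R; c['t']=np.array(c['tvec'],float).ravel(); return c
def save(c,f,crop=None,s=1):
    im=c['pixels'][:,:,::-1]
    if crop: u0,v0,u1,v1=crop; im=im[v0:v1,u0:u1]
    cv2.imwrite(f,cv2.resize(im,None,fx=s,fy=s,interpolation=cv2.INTER_CUBIC))
def world(c,u,v,z=None):
    d=c['R'].T@np.array([(u-c['cx'])/c['fx'],(v-c['cy'])/c['fy'],1.]); o=-c['R'].T@c['t']
    if z is None: return o+d*c['z_map'][int(round(v)),int(round(u))]
    return o+d*(z-o[2])/d[2]
def cloud(c):
    v,u=np.mgrid[:384,:512]; Z=c['z_map']; P=np.stack([(u-c['cx'])/c['fx']*Z,(v-c['cy'])/c['fy']*Z,Z],-1)
    return (P-c['t'])@c['R']
def pix(c,p):
    q=c['R']@np.array(p)+c['t']; return c['fx']*q[0]/q[2]+c['cx'],c['fy']*q[1]/q[2]+c['cy']
E
python3 - <<'E'
from h import *
import pickle
for n in('top','scene'):
    c=cam(n); save(c,f'pics/{n}0.png',s=1.5); pickle.dump(c,open(n+'0.pkl','wb')); print(n,c['fx'],-c['R'].T@c['t'])
print(manip.state())
E
```

```text
top 441.4910196573174 [ 0.46520956 -0.00237384  1.05826971]
scene 396.80219776641286 [1.13738563 0.21511161 0.75355179]
{'time_s': 0.1, 'q': array([ 1.26309536e+00,  2.64678038e-01,  1.60524464e+00, -2.05127478e-05,
        1.27371459e+00, -3.69054134e-02]), 'qd': array([-0.00067449, -0.00096553, -0.00403694,  0.00143646, -0.00068591,
        0.00047923]), 'tau': array([ 4.98625122e-04, -5.03630590e+01, -3.58065748e+01,  7.31624896e-02,
        2.34728039e-02, -7.50934623e-05]), 'eef_pos': array([0.18036005, 0.64972711, 0.21240853]), 'eef_rot': array([ 7.96081325e-01,  6.05188796e-01, -8.30475282e-04,  5.96256245e-04]), 'force': array([-0.73386916, -0.04631398, -0.57999888]), 'moment': array([ 0.00487493, -0.02378772,  0.00462092]), 'gripper_width': 0.0880914511006923}
```

View pics/top0.png

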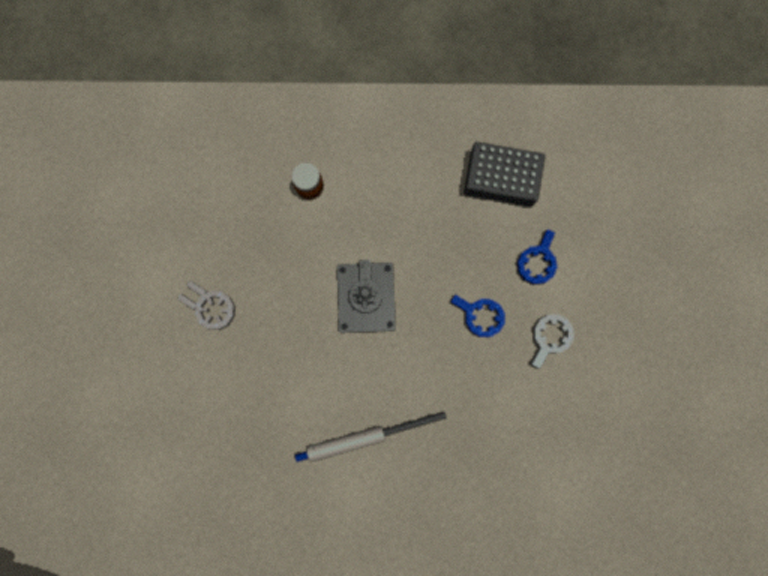

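View pics/scene0.png

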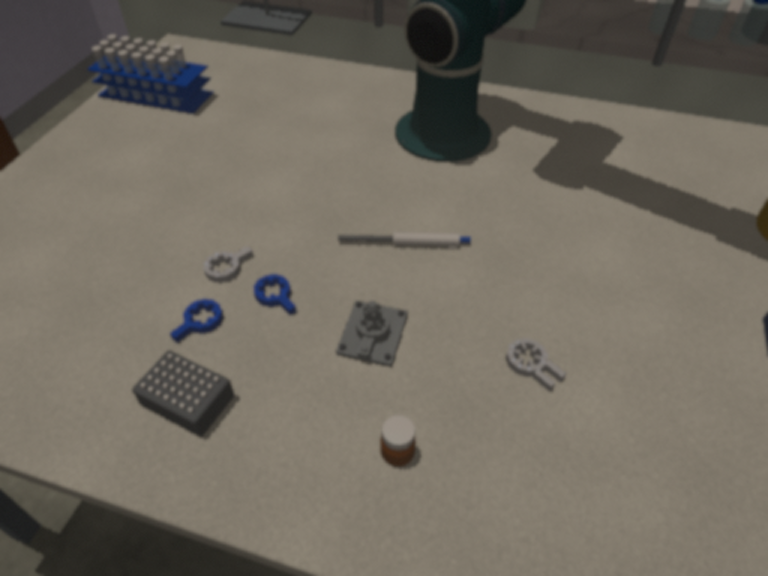

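The top picture shows these candidates for the spacer: a silver one-tab plate at (553,333), and blue one-tab plates at (484,317) and (537,265), which are the decoys. The silver fork plate at (214,310) is the carrier. The cell is at (365,295) with its spout pointing up in the image. I take the silver one-tab plate as the spacer.

```bash
cat > m.py <<'E'
from h import *
import pickle,sys
c=pickle.load(open('top0.pkl','rb'));P=cloud(c)
def box(u0,v0,u1,v1,lo,hi):
    Q=P[v0:v1,u0:u1]; I=c['pixels'][v0:v1,u0:u1].astype(int); m=(Q[...,2]>lo)&(Q[...,2]<hi); return Q,I,m
for n,b in (('spacer',(345,205,390,250)),('carrier',(112,182,162,225)),('cell',(215,165,272,230)),('bench',(180,240,220,260))):
    Q,I,m=box(*b,-1,1); z=Q[...,2]; print(n,np.percentile(z,[1,25,50,75,99]).round(4))
    m=(z>.008)&(z<.024); X=Q[m][:,:2]
    (ctr,(w,h),a)=cv2.minAreaRect((X*1000).astype(np.float32)); print(' ',m.sum(),X.mean(0).round(4),np.round(ctr,1),round(w,1),round(h,1),round(a,1))
im=[]
for (u,v) in((368,224),(141,203),(244,196)): im.append(cv2.resize(c['pixels'][v-28:v+28,u-28:u+28,::-1],None,fx=4.6,fy=4.6,interpolation=cv2.INTER_CUBIC))
cv2.imwrite('pics/crop0.png',np.hstack(im))
E
python3 m.py
```

```text
spacer [-0.003   0.0004  0.002   0.0057  0.0211]
  448 [ 0.5206 -0.265 ] [ 521.2 -259. ] 60.2 85.8 34.0
carrier [-0.0033  0.0002  0.0019  0.0055  0.0204]
  484 [0.565  0.2745] [567.3 278.5] 89.6 59.4 58.8
cell [-0.0031  0.0011  0.0042  0.0119  0.0746]
  1212 [0.5803 0.0255] [590.9  26.5] 125.6 89.8 2.7
bench [-0.0033 -0.0001  0.0012  0.0024  0.0059]
  0 [nan nan] [0. 0.] 0.0 0.0 0.0m.py:9: RuntimeWarning: Mean of empty slice.
  (ctr,(w,h),a)=cv2.minAreaRect((X*1000).astype(np.float32)); print(' ',m.sum(),X.mean(0).round(4),np.round(ctr,1),round(w,1),round(h,1),round(a,1))
  ret = um.true_divide(
```

View pics/crop0.png

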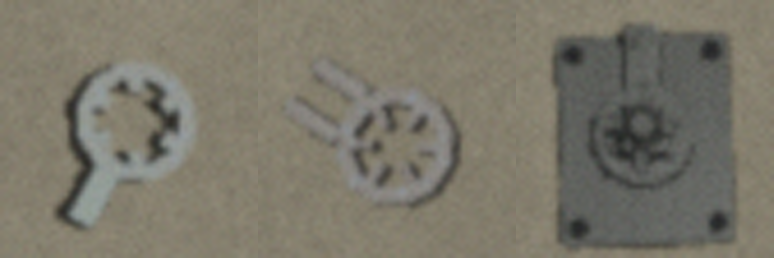

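```bash
cat > m2.py <<'E'
from h import *
import pickle
c=pickle.load(open('top0.pkl','rb'))
g=lambda o,x,y,z: world(c,o[0]-28+x/4.607,o[1]-28+y/4.607,z)
S=(368,224);C=(141,203);L=(244,196)
s=g(S,135,121,.016);st=g(S,83,212,.016); print('sp',s,np.linalg.norm(st-s),np.degrees(np.arctan2(*(st-s)[1::-1])))
k=g(C,142,148,.016);kt=(g(C,66,66,.016)+g(C,34,105,.016))/2; print('ca',k,np.linalg.norm(kt-k),np.degrees(np.arctan2(*(kt-k)[1::-1])))
l=g(L,126,141,.03);
hs=[g(L,x-516,y,.01) for x,y in((572,54),(711,49),(718,222),(578,229))]; m=sum(hs)/4
d=hs[0]+hs[1]-hs[2]-hs[3]; print('cell seat',l,'foot',m,np.degrees(np.arctan2(d[1],d[0])))
st=manip.state()
from scipy.spatial.transform import Rotation as R
print(R.from_quat(st['eef_rot']).as_matrix().round(3))
E
python3 m2.py
```

```text
sp [ 0.52794555 -0.27021834  0.016     ] 0.05394043931659788 149.35477226203452
ca [0.55795444 0.26273921 0.016     ] 0.058621686506741835 56.99548079892703
cell seat [0.57922446 0.02642034 0.03      ] foot [0.58303071 0.02558927 0.01      ] 2.9194516912710573
[[ 0.267  0.964 -0.001]
 [ 0.964 -0.267 -0.002]
 [-0.002 -0.    -1.   ]]
```

```bash
cat > go.py <<'E'
# go.py x y z yaw_deg : shift (tool axes) and turn needed, incl. tilt levelling
from h import *
import sys
from scipy.spatial.transform import Rotation as Ro
st=manip.state(); M=Ro.from_quat(st['eef_rot']).as_matrix()
yaw=np.degrees(np.arctan2(M[1,0],M[0,0]))
print('t',round(st['time_s'],2),'pos',st['eef_pos'].round(4),'yaw',yaw.round(2),'tilt',M[:2,2].round(4),'F',st['force'].round(1),'M',st['moment'].round(2),'w',round(st['gripper_width'],4))
if len(sys.argv)>4:
    x,y,z,a=map(float,sys.argv[1:5]); d=np.array([x,y,z])-st['eef_pos']
    r=np.radians((yaw-a+180)%360-180)
    print('shift',(M.T@d).round(4),'turn z',r.round(3),'shift_after_turn',((M@Ro.from_rotvec([0,0,r]).as_matrix()).T@d).round(4))
E
python3 go.py 0.528 -0.270 0.20 59
```

```text
t 0.1 pos [0.1804 0.6497 0.2124] yaw 74.48 tilt [-0.0006 -0.002 ] F [-0.7 -0.  -0.6] M [ 0.   -0.02  0.  ] w 0.0881
shift [-0.7932  0.581   0.014 ] turn z 0.27 shift_after_turn [-0.6093  0.7717  0.014 ]
```

```bash
python3 -m handwheel '[[[-0.0467,0.0342,0.0008,0,0,0],[-0.0467,0.0342,0.0008,0,0,0],[-0.0467,0.0342,0.0008,0,0,0],[-0.0467,0.0342,0.0008,0,0,0],[-0.0467,0.0342,0.0008,0,0,0]]]' 1 30
python3 -m handwheel '[[[-0.0467,0.0342,0.0008,0,0,0],[-0.0467,0.0342,0.0008,0,0,0],[-0.0467,0.0342,0.0008,0,0,0],[-0.0467,0.0342,0.0008,0,0,0],[-0.0467,0.0342,0.0008,0,0,0]]]'
python3 -m handwheel '[[[-0.0467,0.0342,0.0008,0,0,0],[-0.0467,0.0342,0.0008,0,0,0],[-0.0467,0.0342,0.0008,0,0,0],[-0.0467,0.0342,0.0008,0,0,0],[-0.0467,0.0342,0.0008,0,0,0]]]'
python3 -m handwheel '[[[-0.0467,0.0342,0.0008,0,0,0],[-0.0467,0.0342,0.0008,0,0,0],[0,0,0,0,0,0.135],[0,0,0,0,0,0.135],[0,0,0,0,0,0]]]'
python3 go.py 0.528 -0.270 0.20 59
python3 - <<'E'
from h import *
import pickle
c=cam('wrist'); save(c,'pics/w1.png',s=1.5); pickle.dump(c,open('w1.pkl','wb')); print(-c['R'].T@c['t'],c['R'][2],pix(c,[.528,-.27,.016]))
E
```

```text
time_s: 0.72
eef_pos: [0.283, 0.3777, 0.2091]
eef_rot: [0.796, 0.605, -0.0, 0.0]
force: [0.5, -0.1, 0.3]
gripper_width: 0.088
time_s: 1.35
eef_pos: [0.3853, 0.1071, 0.2055]
eef_rot: [0.796, 0.605, 0.0, 0.0]
force: [1.0, -0.3, -1.1]
gripper_width: 0.0886
time_s: 1.98
eef_pos: [0.4876, -0.1637, 0.2013]
eef_rot: [0.796, 0.605, 0.0, -0.0]
force: [0.7, -0.1, 0.1]
gripper_width: 0.0885
time_s: 2.6
eef_pos: [0.528, -0.2702, 0.1993]
eef_rot: [0.87, 0.493, -0.0, -0.001]
force: [-0.8, -0.0, 0.4]
gripper_width: 0.0883
t 2.6 pos [ 0.528  -0.2702  0.1993] yaw 59.07 tilt [-0.0011  0.0006] F [-0.8 -0.   0.4] M [-0.04 -0.02  0.02] w 0.0883
shift [ 0.0001 -0.0001 -0.0007] turn z 0.001 shift_after_turn [ 0.0001 -0.0001 -0.0007]
[ 0.47134588 -0.2359995   0.37032053] [ 0.21888802 -0.13039796 -0.96699763] (np.float64(249.5957066845316), np.float64(165.10100682545192))
```

View pics/w1.png

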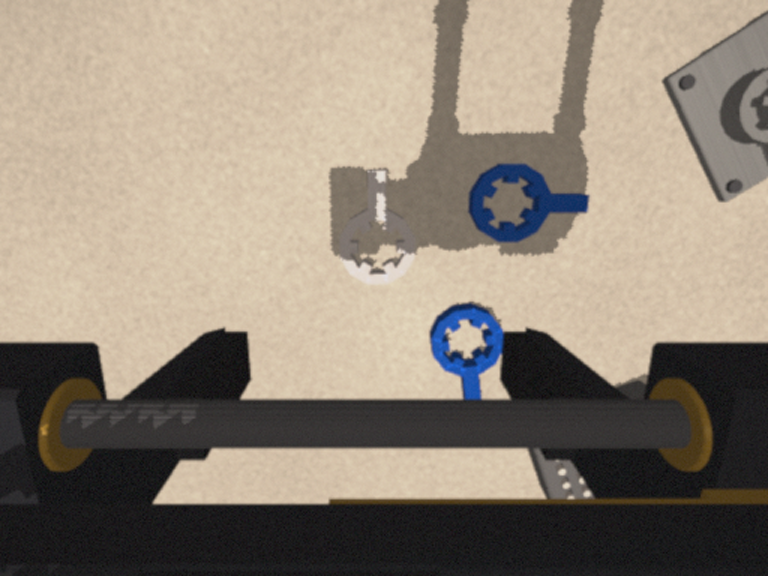

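The wrist view shows the spacer at (378,246), its tab end at (377,170), and the blue decoys off to the side at (510,202) and (466,340).

```bash
python3 - <<'E'
from h import *
import pickle
c=pickle.load(open('w1.pkl','rb')); P=cloud(c)
s=world(c,378/1.5,246/1.5,.016); t=world(c,378/1.5,170/1.5,.016); print(s,np.linalg.norm(t-s),np.degrees(np.arctan2(*(t-s)[1::-1])))
m=np.hypot(P[...,0]-s[0],P[...,1]-s[1])<.07; m&=(P[...,2]>.009)&(P[...,2]<.022); m&=P[...,1]<-.1
X=P[m][:,:2]; print(len(X),X.mean(0))
r=cv2.minAreaRect((X*1000).astype(np.float32)); print(r)
# fit template
from scipy.optimize import minimize
def cost(p):
    d=X-p[:2]; a=np.radians(p[2]); x=d[:,0]*np.cos(a)+d[:,1]*np.sin(a); y=-d[:,0]*np.sin(a)+d[:,1]*np.cos(a)
    rr=np.hypot(x,y); o=np.maximum(rr-.0305,0); tb=np.maximum(np.maximum(np.abs(y)-.007,0),np.maximum(x-.06,0)); tb=np.where(x<0,1,tb)
    inn=np.maximum(.0155-rr,0)
    return (np.minimum(np.minimum(o,tb),.004)**2+inn**2).sum()*1e6
b=min((minimize(cost,[s[0],s[1],a],method='Nelder-Mead') for a in(140,146,149,154)),key=lambda q:q.fun); print(b.x,b.fun/len(X))
E
```

```text
[ 0.52833024 -0.26685728  0.016     ] 0.05866241064393603 149.19515035032182
1587 [ 0.52064513 -0.26421378]
((521.13232421875, -258.1681213378906), (60.35116958618164, 86.89451599121094), 34.939178466796875)
[  0.52858597  -0.26883494 149.70354314] 0.0006195846893610501
```

```bash
python3 go.py 0.5284 -0.2680 0.013 59.3
python3 -m handwheel '[[[0.002,-0.0008,0.055,0,0,-0.004],[0,0,0.055,0,0,0],[0,0,0.048,0,0,0],[0,0,0.028,0,0,0],[0,0,0,0,0,0]]]'
python3 go.py 0.5284 -0.2680 0.013 59.3
python3 -m handwheel '[[[0,0,0,0,0,0],[0,0,0,0,0,0],[0,0,0,0,0,0],[0,0,0,0,0,0],[0,0,0,0,0,0]]]' 0 30
python3 go.py 0.5284 -0.2680 0.013 59.3
```

```text
t 2.65 pos [ 0.5281 -0.27    0.1995] yaw 59.16 tilt [-0.0009  0.0005] F [-0.1 -0.  -0.5] M [-0.02  0.01 -0.03] w 0.088
shift [ 0.0019 -0.0005  0.1865] turn z -0.003 shift_after_turn [ 0.0019 -0.0005  0.1865]
time_s: 3.28
eef_pos: [0.5262, -0.2662, 0.0112]
eef_rot: [0.869, 0.495, -0.002, -0.003]
force: [0.1, 1.1, -0.0]
gripper_width: 0.088
t 3.27 pos [ 0.5262 -0.2662  0.0112] yaw 59.37 tilt [-0.0055  0.0031] F [ 0.1  1.1 -0. ] M [-0.05 -0.02 -0.03] w 0.088
shift [-0.0004  0.0028 -0.0018] turn z 0.001 shift_after_turn [-0.0004  0.0028 -0.0018]
time_s: 3.9
eef_pos: [0.5289, -0.2681, 0.0143]
eef_rot: [0.869, 0.494, 0.0, 0.0]
force: [0.3, -0.3, 0.3]
gripper_width: 0.0401
t 3.9 pos [ 0.5289 -0.2681  0.0143] yaw 59.25 tilt [ 0.0004 -0.0003] F [ 0.3 -0.3  0.3] M [0.02 0.04 0.01] w 0.0401
shift [-0.0002 -0.0005  0.0013] turn z -0.001 shift_after_turn [-0.0002 -0.0005  0.0013]
```

```bash
python3 -m handwheel '[[[0,0,0,0,0,0]]]'
python3 - <<'E'
from h import *
c=cam('wrist'); save(c,'pics/w2.png',s=1.5)
E
```

```text
time_s: 4.03
eef_pos: [0.5287, -0.2679, 0.014]
eef_rot: [0.869, 0.494, -0.0, -0.0]
force: [1.2, -0.1, -0.4]
gripper_width: 0.0305
```

View pics/w2.png

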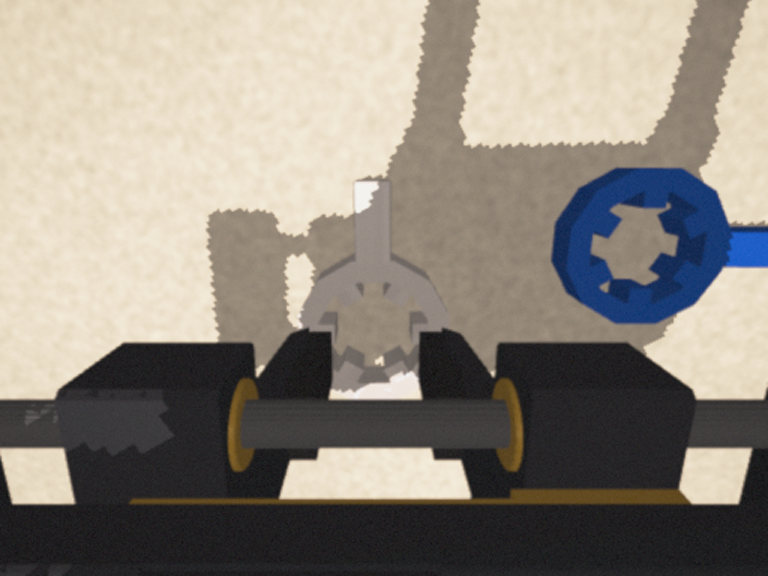

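The fingers at (330,350) and (420,350) appear over the ring, whose centre is at (373,322), so they aren't gripping its flats. I'll check heights in the depth map.

```bash
python3 - <<'E'
from h import *
c=cam('wrist'); P=cloud(c)
st=manip.state(); print(st['eef_pos'],st['gripper_width'],st['force'])
for n,u,v in(('fingerL tip',322,336),('fingL',310,390),('fingR tip',432,336),('ringtop',345,268),('ringnear',395,268),('bench',100,100),('tab',372,215),('bench2',265,300),('ringbot',373,385),('blue',575,260)):
    print(n,world(c,u/1.5,v/1.5).round(4))
print(np.array(pix(c,[.5284,-.268,.016]))*1.5, np.array(pix(c,st['eef_pos']))*1.5,np.array(pix(c,st['eef_pos']-[0,0,.011]))*1.5)
E
```

```text
[ 0.52869493 -0.26795828  0.01395216] 0.022230897849244695 [ 0.77114816 -0.33444716 -0.02906347]
fingerL tip [ 0.4717 -0.2339  0.1849]
fingL [ 0.5117 -0.2767  0.0809]
fingR tip [ 0.5308 -0.2464  0.042 ]
ringtop [ 0.5002 -0.264   0.0152]
ringnear [ 0.51   -0.2474  0.0153]
bench [ 0.3988 -0.3124  0.0004]
tab [ 0.4879 -0.2446  0.0159]
bench2 [ 0.4972 -0.3035 -0.    ]
ringbot [ 0.5483 -0.2801  0.0155]
blue [ 0.5424 -0.1866  0.0158]
[373.54838717 332.72040987] [374.02132426 331.39670384] [374.04532078 322.01340051]
```

```bash
python3 -m handwheel '[[[0,0,0,0,0,0],[0,0,0,0,0,0],[0,0,0,0,0,0],[0,0,0,0,0,0],[0,0,0,0,0,0]]]' 1 30
python3 - <<'E'
from h import *
c=cam('wrist'); P=cloud(c); I=c['pixels'].max(-1)
st=manip.state(); print(st['eef_pos'],st['gripper_width'])
M=cv2.Rodrigues(cv2.Rodrigues(np.eye(3))[0])[0]
from scipy.spatial.transform import Rotation as Ro
T=Ro.from_quat(st['eef_rot']).as_matrix()
L=(P-st['eef_pos'])@T
m=(I<75)&(P[...,2]>.02)&(P[...,2]<.16)&(c['z_map']>.03)
for s in(-1,1):
    q=L[m&(np.sign(L[...,0])==s)&(np.abs(L[...,0])<.075)]
    o=q[np.argsort(-q[:,2])][:400:40]; print(s,len(q)); print((o*1000).round(1))
save(c,'pics/w3.png',s=1.5)
E
```

```text
time_s: 4.75
eef_pos: [0.5287, -0.268, 0.014]
eef_rot: [0.869, 0.494, 0.0, -0.0]
force: [-0.5, 0.2, -0.1]
gripper_width: 0.07
[ 0.52875261 -0.26796762  0.01401319] 0.07408499067598805
-1 27456
[[-35.3   4.9 -24. ]
 [-35.    0.2 -26.7]
 [-34.9  -5.8 -27.8]
 [-41.9  -9.6 -29. ]
 [-46.1 -11.1 -30. ]
 [-35.1  -5.7 -31.3]
 [-34.9   3.6 -32.4]
 [-35.2   3.1 -33.3]
 [-44.7 -11.3 -34.5]
 [-42.5 -10.7 -35.6]]
1 28370
[[ 39.4  -9.2 -23.9]
 [ 36.5  -9.9 -27.1]
 [ 36.7  -9.4 -28.6]
 [ 35.1  -6.2 -29.9]
 [ 43.  -11.5 -31. ]
 [ 35.2  -4.9 -32. ]
 [ 42.5  -9.7 -33.2]
 [ 45.1 -11.1 -34.1]
 [ 35.3   0.  -35.2]
 [ 35.   -1.  -36.2]]
```

View pics/w3.png

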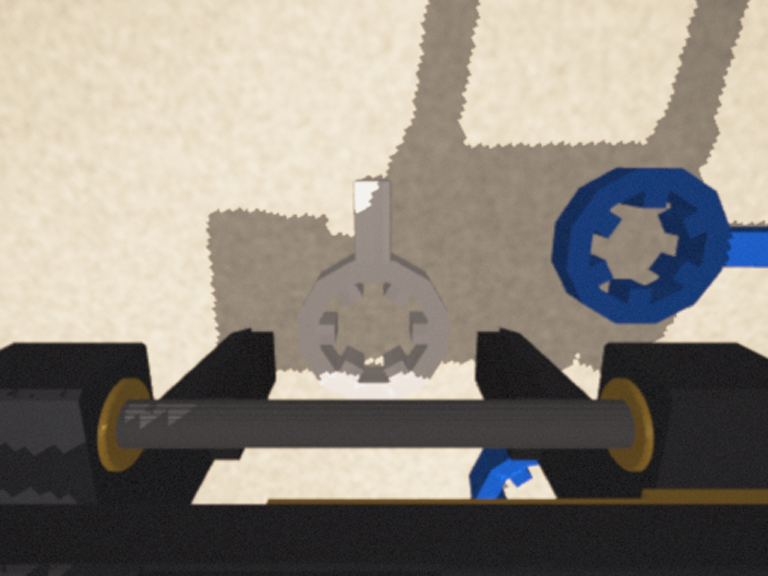

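The depth map puts the fingertips about 24 mm behind the reported TCP, not 11 mm ahead of it. They are really at z≈38 mm, above the plate. I'll go down in guarded steps.

```bash
cat > tip.py <<'E'
from h import *
from scipy.spatial.transform import Rotation as Ro
def tip(c,st):
    P=cloud(c); I=c['pixels'].max(-1); T=Ro.from_quat(st['eef_rot']).as_matrix(); L=(P-st['eef_pos'])@T
    r=[]
    for s in(-1,1):
        m=(I<75)&(c['z_map']>.03)&(L[...,0]*s>st['gripper_width']/2-.006)&(L[...,0]*s<st['gripper_width']/2+.004)&(abs(L[...,1])<.012)&(L[...,2]<.03)&(P[...,2]>.008)
        q=L[m]; r.append(np.percentile(q[:,2],[99,95]).round(4))
    return r
if __name__=='__main__':
    c=cam('wrist'); print('tip z rel TCP',tip(c,manip.state()))
E
python3 -m handwheel '[[[0,0,0.007,0,0,0],[0,0,0.007,0,0,0],[0,0,0.004,0,0,0],[0,0,0,0,0,0]]]' 1
python3 tip.py; python3 go.py
```

```text
time_s: 5.3
eef_pos: [0.5282, -0.2677, -0.0048]
eef_rot: [0.869, 0.494, -0.0, -0.001]
force: [-0.2, 0.4, -0.0]
gripper_width: 0.0883
tip z rel TCP [array([-0.0249, -0.027 ]), array([-0.026 , -0.0284])]
t 5.35 pos [ 0.5285 -0.2678 -0.0044] yaw 59.24 tilt [-0.0006  0.0003] F [-0.1  0.2 -0.3] M [-0.02 -0.01 -0.02] w 0.0878
```

```bash

python3 -m handwheel '[[[0,0,0.006,0,0,0],[0,0,0.006,0,0,0],[0,0,0.003,0,0,0],[0,0,0,0,0,0]]]' 1
python3 tip.py; python3 go.py .5284 -.2680 -.021 59.3
python3 -m handwheel '[[[0,0,0,0,0,0],[0,0,0,0,0,0],[0,0,0,0,0,0],[0,0,0,0,0,0]]]' 0 30
python3 go.py
```

```text
time_s: 5.85
eef_pos: [0.5284, -0.2678, -0.0194]
eef_rot: [0.869, 0.494, -0.0, -0.0]
force: [0.3, -0.6, 0.4]
gripper_width: 0.0882
tip z rel TCP [array([-0.0277, -0.0298]), array([-0.0279, -0.0301])]
t 5.9 pos [ 0.5286 -0.2679 -0.0192] yaw 59.25 tilt [-0.0003  0.0002] F [0.8 0.5 0.4] M [-0.04  0.04  0.01] w 0.0882
shift [-0.0002 -0.0001  0.0018] turn z -0.001 shift_after_turn [-0.0002 -0.0001  0.0018]
time_s: 6.4
eef_pos: [0.5289, -0.268, -0.0188]
eef_rot: [0.869, 0.494, 0.0, 0.0]
force: [0.1, -0.8, 1.2]
gripper_width: 0.0596
t 6.4 pos [ 0.5289 -0.268  -0.0188] yaw 59.25 tilt [ 0.0002 -0.0002] F [ 0.1 -0.8  1.2] M [-0.01  0.03  0.  ] w 0.0596
```

```bash
python3 -m handwheel '[[[0,0,-0.02,0,0,0],[0,0,-0.04,0,0,0],[0,0,-0.05,0,0,0],[0,0,-0.05,0,0,0],[0,0,0,0,0,0]]]' 0 30
python3 go.py .67 .027 .13 93
```

```text
time_s: 7.02
eef_pos: [0.5326, -0.2701, 0.1483]
eef_rot: [0.869, 0.494, 0.003, 0.005]
force: [-0.0, 0.1, -0.5]
gripper_width: 0.0597
t 7.03 pos [ 0.5326 -0.2701  0.1483] yaw 59.25 tilt [ 0.0106 -0.0059] F [-0.   0.1 -0.5] M [-0.05  0.01 -0.02] w 0.0597
shift [ 0.3256 -0.0341  0.018 ] turn z -0.589 shift_after_turn [0.2896 0.1526 0.018 ]
```

```bash
python3 -m handwheel '[[[0.0543,-0.006,0.002,0,0,0],[0.0543,-0.006,0.002,0,0,0],[0.0543,-0.006,0.002,0,0,0],[0.0543,-0.006,0.002,0,0,0],[0.0543,-0.006,0.002,0,0,0]]]'
python3 -m handwheel '[[[0.0543,-0.006,0.002,0,0,-0.147],[0,0,0,0,0,-0.147],[0,0,0,0,0,-0.147],[0,0,0,0,0,-0.147],[0,0,0,0,0,0]]]'
python3 go.py .67 .027 .13 93
python3 - <<'E'
from h import *
import pickle
c=cam('wrist'); save(c,'pics/w4.png',s=1.5); pickle.dump(c,open('w4.pkl','wb'))
E
```

```text
time_s: 7.65
eef_pos: [0.6413, -0.0176, 0.13]
eef_rot: [0.869, 0.494, -0.001, -0.0]
force: [0.8, -0.5, -1.8]
gripper_width: 0.0595
time_s: 8.28
eef_pos: [0.6635, 0.0305, 0.128]
eef_rot: [0.689, 0.724, -0.001, -0.001]
force: [-0.2, 0.2, -0.2]
gripper_width: 0.0599
t 8.28 pos [0.6635 0.0305 0.128 ] yaw 92.85 tilt [-0.0021  0.    ] F [-0.2  0.2 -0.2] M [-0.    0.07 -0.02] w 0.0599
shift [-0.0038  0.0064 -0.0021] turn z -0.003 shift_after_turn [-0.0039  0.0063 -0.0021]
```

View pics/w4.png

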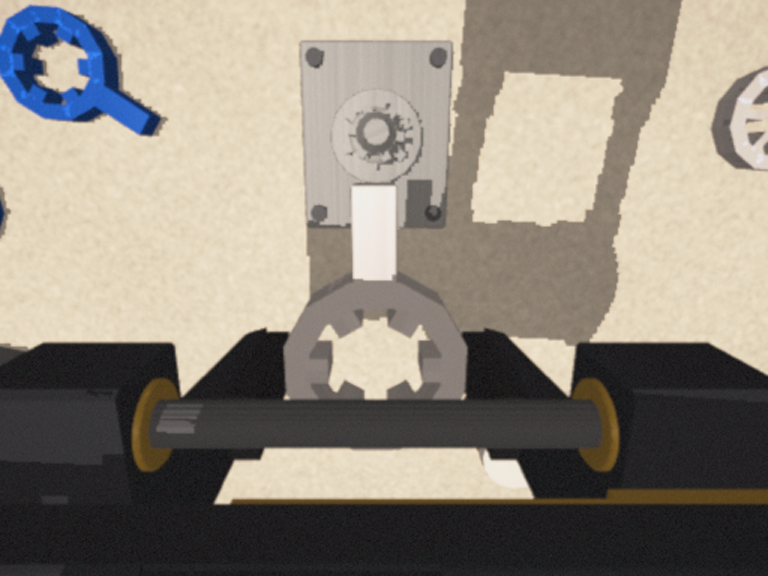

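The hub is centred at (376,131), the foot screws are at (314,57), (438,57), (433,212) and (318,212), and the held plate is around (376,362) with its tab pointing at the hub. Next is an enlarged crop of the ribs.

```bash
python3 - <<'E'
from h import *
import pickle
c=pickle.load(open('w4.pkl','rb')); P=cloud(c)
h=[world(c,u/1.5,v/1.5,.01)[:2] for u,v in((314,57),(438,57),(433,212),(318,212))]
m=sum(h)/4; print('foot',np.round(h,4).tolist(),m)
# spout toward +x(image down): holes 3,2 are +x
d=(h[3]-h[0])+(h[2]-h[1]); print('yaw',np.degrees(np.arctan2(d[1],d[0])), np.linalg.norm(h[3]-h[0]),np.linalg.norm(h[1]-h[0]))
for n,u,v,z in(('seatcircle',376,135,.03),('nose',376,131,.075)): print(n,world(c,u/1.5,v/1.5,z))
Z=P[...,2]; near=np.hypot(P[...,0]-m[0],P[...,1]-m[1])<.035
for lo,hi in((.027,.033),(.036,.043),(.06,.066),(.071,.079)):
    q=P[near&(Z>lo)&(Z<hi)]; print(lo,len(q),q.mean(0), (q.max(0)+q.min(0))/2)
# held plate top
q=P[(Z>.15)&(Z<.175)&(c['pixels'].min(-1)>90)]; print('held',len(q),np.median(q[:,2]),q.max(0),q.min(0))
u,v=251,88; cr=c['pixels'][v-36:v+36,u-36:u+36,::-1]
a=cv2.resize(cr,(400,400),interpolation=cv2.INTER_CUBIC)
z=np.clip((Z[v-36:v+36,u-36:u+36]-.025)/.055*255,0,255).astype(np.uint8)
b=cv2.applyColorMap(cv2.resize(z,(400,400),interpolation=cv2.INTER_NEAREST),cv2.COLORMAP_JET)
cv2.imwrite('pics/c4.png',np.hstack([a,b]))
E
```

```text
foot [[0.5402, -0.0104], [0.5365, 0.062], [0.6266, 0.0666], [0.6302, -0.0064]] [0.58339203 0.02794524]
yaw 2.706066943175932 0.09015251445240918 0.07255158861614094
seatcircle [0.58290061 0.02799726 0.03      ]
nose [0.58357738 0.02785855 0.075     ]
0.027 1615 [0.58397056 0.02743985 0.02991989] [0.58360385 0.02737388 0.02956892]
0.036 232 [0.58371642 0.02746357 0.04095343] [0.58378664 0.02733219 0.03955208]
0.06 208 [0.58374657 0.02780137 0.0639533 ] [0.58384025 0.02771394 0.06312631]
0.071 398 [0.58399521 0.02751859 0.07408833] [0.58422168 0.02745251 0.07381838]
held 7386 0.1625566538507367 [0.69480394 0.06799244 0.17474154] [ 0.60381745 -0.01337827  0.15000172]
```

View pics/c4.png

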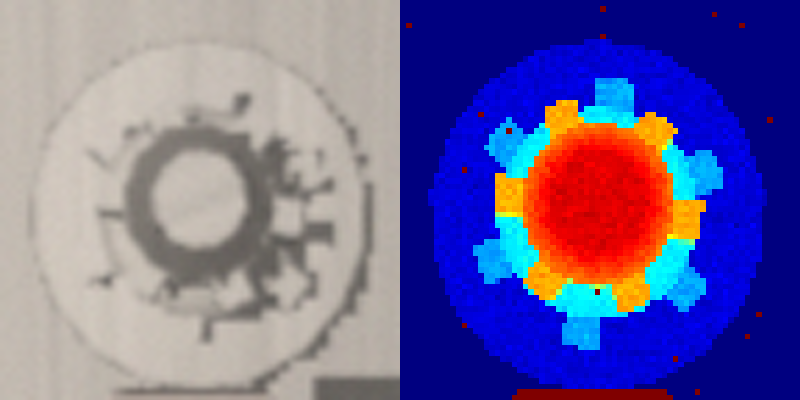

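```bash
cat > ribs.py <<'E'
from h import *
import pickle,sys
def fit(c,ax):
    P=cloud(c);Z=P[...,2]; d=P[...,:2]-ax; r=np.hypot(d[...,0],d[...,1]); a=np.arctan2(d[...,1],d[...,0])
    for n,lo,hi,r0,r1 in(('lower',.037,.043,.0162,.0195),('upper',.060,.066,.0112,.0145)):
        m=(Z>lo)&(Z<hi)&(r>r0)&(r<r1); R=np.exp(6j*a[m]).mean(); print(n,m.sum(),'rib yaw mod60',np.degrees(np.angle(R))/6,abs(R).round(2))
if __name__=='__main__':
    c=pickle.load(open('w4.pkl','rb'))
    for ax in((.5838,.0275),(.5836,.0278),(.584,.027)): fit(c,np.array(ax))
    # held plate fit
    P=cloud(c); Z=P[...,2]; X=P[(Z>.158)&(Z<.168)&(c['pixels'].min(-1)>85)][:,:2]
    from scipy.optimize import minimize
    def cost(p):
        d=X-p[:2]; a=np.radians(p[2]); x=d[:,0]*np.cos(a)+d[:,1]*np.sin(a); y=-d[:,0]*np.sin(a)+d[:,1]*np.cos(a)
        rr=np.hypot(x,y); o=np.maximum(rr-.0306,0); tb=np.maximum(np.maximum(np.abs(y)-.007,0),np.maximum(x-.06,0)); tb=np.where(x<0,1,tb)
        return (np.minimum(np.minimum(o,tb),.004)**2+np.maximum(.0155-rr,0)**2).sum()*1e6
    b=min((minimize(cost,[.6635,.0305,a],method='Nelder-Mead') for a in(180,183,187)),key=lambda q:q.fun); print('held',b.x,b.fun/len(X),len(X))
    q=X[abs(X[:,1]-.033)<.01]; print(X.min(0),X.max(0))
E
python3 ribs.py; python3 go.py
```

```text
lower 155 rib yaw mod60 -5.187448912275563 0.84
upper 156 rib yaw mod60 25.266584462680118 0.8
lower 153 rib yaw mod60 -5.346729410817786 0.84
upper 155 rib yaw mod60 25.275058282958934 0.79
lower 153 rib yaw mod60 -5.282049432941052 0.84
upper 152 rib yaw mod60 25.10879744707412 0.78
held [6.63840666e-01 3.09712985e-02 1.83108868e+02] 0.02195197791013486 6780
[ 0.60390008 -0.01315631] [0.69480394 0.06114012]
t 8.32 pos [0.6636 0.0304 0.1281] yaw 92.78 tilt [-0.0017 -0.    ] F [-0.8 -1.  -1.1] M [-0.01  0.01 -0.08] w 0.0597
```

```bash
python3 go.py .5836 .0270 .128 84.5
```

```text
t 8.32 pos [0.6636 0.0304 0.1281] yaw 92.78 tilt [-0.0017 -0.    ] F [-0.8 -1.  -1.1] M [-0.01  0.01 -0.08] w 0.0597
shift [ 0.0004 -0.0801  0.0003] turn z 0.144 shift_after_turn [-0.0111 -0.0793  0.0003]
```

```bash
python3 -m handwheel '[[[0.0004,-0.04,0,0,0,0],[0,-0.04,0,0,0,0],[0,0,0,0,0,0.144],[0,0,0,0,0,0],[0,0,0,0,0,0]]]'
python3 go.py .5836 .0270 .061 84.5
```

```text
time_s: 8.95
eef_pos: [0.5849, 0.0267, 0.1292]
eef_rot: [0.739, 0.674, 0.0, 0.0]
force: [0.6, 0.2, -0.5]
gripper_width: 0.0596
t 8.95 pos [0.5849 0.0267 0.1292] yaw 84.75 tilt [0.0004 0.    ] F [ 0.6  0.2 -0.5] M [ 0.    0.02 -0.02] w 0.0596
shift [ 0.0002 -0.0014  0.0682] turn z 0.004 shift_after_turn [ 0.0002 -0.0014  0.0682]
```

```bash
python3 -m handwheel '[[[0,-0.0012,0.02,0,0,0.004],[0,0,0.02,0,0,0],[0,0,0.015,0,0,0],[0,0,0.008,0,0,0],[0,0,0,0,0,0]]]'
cat > rel.py <<'E'
# where is the plate (its bore) and the hub nose, seen in one picture
from h import *
import sys
from scipy.optimize import minimize
zt=float(sys.argv[1])  # plate top z
half=float(sys.argv[2]); off=float(sys.argv[3]) # tab half width, plate yaw minus tool yaw
c=cam('wrist'); P=cloud(c); Z=P[...,2]; st=manip.state(); bright=c['pixels'].min(-1)>85
from scipy.spatial.transform import Rotation as Ro
yaw=np.degrees(Ro.from_quat(st['eef_rot']).as_euler('ZYX')[0]); 
M=Ro.from_quat(st['eef_rot']).as_matrix(); yaw=np.degrees(np.arctan2(M[1,0],M[0,0]))
X=P[(abs(Z-zt)<.004)&bright][:,:2]; X=X[np.hypot(*(X-st['eef_pos'][:2]).T)<.07]
print('top z',np.median(P[...,2][(abs(Z-zt)<.006)&bright]))
def cost(p):
    d=X-p[:2]; a=np.radians(p[2]); x=d[:,0]*np.cos(a)+d[:,1]*np.sin(a); y=-d[:,0]*np.sin(a)+d[:,1]*np.cos(a)
    rr=np.hypot(x,y); o=np.maximum(rr-.0306,0); tb=np.maximum(np.maximum(np.abs(y)-half,0),np.maximum(x-.06,0)); tb=np.where(x<0,1,tb)
    return (np.minimum(np.minimum(o,tb),.004)**2+np.maximum((.0155 if half<.01 else .011)-rr,0)**2).sum()*1e6
b=min((minimize(cost,[*st['eef_pos'][:2],yaw+off+a],method='Nelder-Mead') for a in(-3,0,3)),key=lambda q:q.fun)
print('plate',b.x,b.fun/len(X),len(X)); 
for lo,hi in((.0715,.079),(.06,.066)):
    q=P[(Z>lo)&(Z<hi)&(np.hypot(P[...,0]-.5838,P[...,1]-.0275)<.016)]; 
    if len(q)>20: print('hub',lo,len(q),q.mean(0),(q.max(0)+q.min(0))/2,np.ptp(q,0))
print('tcp',st['eef_pos'],'yaw',yaw,'F',st['force'])
E
python3 rel.py .101 .007 90.3
```

```text
time_s: 9.57
eef_pos: [0.5826, 0.0268, 0.0648]
eef_rot: [0.74, 0.672, -0.001, -0.001]
force: [0.0, 0.6, -1.2]
gripper_width: 0.0595
top z 0.09952130696517913
plate [5.83100774e-01 2.72331876e-02 1.74898909e+02] 0.015313733537869524 6602
hub 0.0715 494 [0.58256608 0.02753032 0.07423824] [0.58321253 0.02754855 0.07431332] [0.0151603  0.01512206 0.00561073]
hub 0.06 125 [0.58747126 0.0264887  0.06396654] [0.58542089 0.02691952 0.06302235] [0.02450413 0.02609878 0.0059263 ]
tcp [0.58328938 0.02683386 0.06571236] yaw 84.45382711958067 F [-0.40783338 -0.62221399 -0.54616875]
```

```bash
python3 -m handwheel '[[[0.0002,0.0003,0.006,0,0,0],[0,0,0.006,0,0,0],[0,0,0.005,0,0,0],[0,0,0,0,0,0]]]'
python3 -m handwheel '[[[0,0,0.004,0,0,0],[0,0,0.004,0,0,0],[0,0,0.004,0,0,0],[0,0,0,0,0,0]]]'
python3 go.py .5836 .027 .0285 84.5
```

```text
time_s: 10.12
eef_pos: [0.5831, 0.027, 0.0484]
eef_rot: [0.74, 0.672, -0.0, -0.0]
force: [-0.3, 0.0, -0.1]
gripper_width: 0.06
time_s: 10.62
eef_pos: [0.5832, 0.027, 0.0365]
eef_rot: [0.74, 0.672, -0.0, -0.0]
force: [-0.1, -0.1, -0.5]
gripper_width: 0.0595
t 10.62 pos [0.5832 0.027  0.0365] yaw 84.45 tilt [-0.001 -0.   ] F [-0.1 -0.1 -0.5] M [ 0.01 -0.04 -0.02] w 0.0595
shift [0.0001 0.0004 0.008 ] turn z -0.001 shift_after_turn [0.0001 0.0004 0.008 ]
```

```bash
python3 -m handwheel '[[[0,0,0.002,0,0,0],[0,0,0.002,0,0,0],[0,0,0.002,0,0,0],[0,0,0,0,0,0]]]'
python3 -m handwheel '[[[0,0,0.001,0,0,0],[0,0,0.001,0,0,0],[0,0,0.001,0,0,0],[0,0,0,0,0,0]]]'
python3 go.py
```

```text
time_s: 11.12
eef_pos: [0.5834, 0.027, 0.0308]
eef_rot: [0.74, 0.672, -0.0, -0.0]
force: [-0.2, -0.6, -0.1]
gripper_width: 0.0595
time_s: 11.62
eef_pos: [0.5835, 0.027, 0.0279]
eef_rot: [0.741, 0.672, -0.0, -0.0]
force: [-0.5, -0.1, -0.3]
gripper_width: 0.0598
t 11.62 pos [0.5835 0.027  0.0279] yaw 84.45 tilt [-0.0002  0.    ] F [-0.5 -0.1 -0.3] M [-0.02 -0.    0.02] w 0.0598
```

```bash
for i in 1; do :; done
python3 -m handwheel '[[[0,0,0.001,0,0,0],[0,0,0.001,0,0,0],[0,0,0,0,0,0]]]'
python3 -m handwheel '[[[0,0,0.001,0,0,0],[0,0,0.001,0,0,0],[0,0,0,0,0,0]]]'
python3 go.py
```

```text
time_s: 12.0
eef_pos: [0.5835, 0.027, 0.0259]
eef_rot: [0.74, 0.672, -0.0, -0.0]
force: [0.4, 0.6, -1.2]
gripper_width: 0.0595
time_s: 12.38
eef_pos: [0.5835, 0.027, 0.0239]
eef_rot: [0.74, 0.672, -0.0, -0.0]
force: [0.9, 0.5, -1.4]
gripper_width: 0.0598
t 12.38 pos [0.5835 0.027  0.0239] yaw 84.45 tilt [-0.0002  0.    ] F [ 0.9  0.5 -1.4] M [-0.06 -0.03  0.04] w 0.0598
```

```bash

python3 -m handwheel '[[[0,0,0.001,0,0,0],[0,0,0,0,0,0]]]'
python3 -m handwheel '[[[0,0,0.001,0,0,0],[0,0,0,0,0,0]]]'
python3 -m handwheel '[[[0,0,0.001,0,0,0],[0,0,0,0,0,0]]]'
python3 go.py
```

```text
time_s: 12.62
eef_pos: [0.5835, 0.027, 0.0229]
eef_rot: [0.74, 0.672, -0.0, -0.0]
force: [0.1, 0.3, -0.7]
gripper_width: 0.0594
time_s: 12.88
eef_pos: [0.5836, 0.027, 0.0219]
eef_rot: [0.74, 0.672, -0.0, -0.0]
force: [0.6, 0.2, -0.8]
gripper_width: 0.0596
time_s: 13.12
eef_pos: [0.5836, 0.027, 0.0209]
eef_rot: [0.741, 0.672, -0.0, -0.0]
force: [0.3, -0.2, -1.9]
gripper_width: 0.0594
t 13.12 pos [0.5836 0.027  0.0209] yaw 84.45 tilt [-0.0001  0.    ] F [ 0.3 -0.2 -1.9] M [ 0.04 -0.03  0.04] w 0.0594
```

```bash

python3 -m handwheel '[[[0,0,0.001,0,0,0],[0,0,0.001,0,0,0],[0,0,0,0,0,0]]]'
python3 -m handwheel '[[[0,0,0.001,0,0,0],[0,0,0.001,0,0,0],[0,0,0,0,0,0]]]'
python3 -m handwheel '[[[0,0,0.001,0,0,0],[0,0,0.001,0,0,0],[0,0,0,0,0,0]]]'
python3 go.py
```

```text
time_s: 13.5
eef_pos: [0.5835, 0.027, 0.0188]
eef_rot: [0.74, 0.672, -0.0, -0.0]
force: [0.3, 0.1, -0.4]
gripper_width: 0.0598
time_s: 13.88
eef_pos: [0.5835, 0.027, 0.0169]
eef_rot: [0.74, 0.672, -0.0, -0.0]
force: [0.0, 0.2, -1.0]
gripper_width: 0.0599
time_s: 14.25
eef_pos: [0.5835, 0.027, 0.0149]
eef_rot: [0.74, 0.672, -0.0, -0.0]
force: [-0.4, -0.1, -1.2]
gripper_width: 0.0596
t 14.25 pos [0.5835 0.027  0.0149] yaw 84.45 tilt [-0.0003 -0.    ] F [-0.4 -0.1 -1.2] M [ 0.02 -0.01  0.03] w 0.0596
```

```bash

python3 -m handwheel '[[[0,0,0.001,0,0,0],[0,0,0,0,0,0]]]'
python3 -m handwheel '[[[0,0,0.001,0,0,0],[0,0,0,0,0,0]]]'
python3 -m handwheel '[[[0,0,0.0007,0,0,0],[0,0,0,0,0,0]]]'
python3 rel.py .047 .007 90.3
```

```text
time_s: 14.5
eef_pos: [0.5835, 0.027, 0.0139]
eef_rot: [0.74, 0.672, -0.0, -0.0]
force: [0.4, 0.6, -1.4]
gripper_width: 0.0597
time_s: 14.75
eef_pos: [0.5835, 0.027, 0.0129]
eef_rot: [0.74, 0.672, -0.0, -0.0]
force: [0.4, -0.6, -0.6]
gripper_width: 0.0596
time_s: 15.0
eef_pos: [0.5836, 0.027, 0.0122]
eef_rot: [0.74, 0.672, -0.0, -0.0]
force: [0.2, 0.4, -1.0]
gripper_width: 0.0596
top z 0.04681671746694205
plate [5.85711382e-01 2.72325184e-02 1.74963270e+02] 0.19618613449141323 7120
hub 0.0715 222 [0.57775773 0.02791523 0.0730631 ] [0.57801644 0.02780163 0.07341921] [0.00489736 0.01273095 0.0038208 ]
hub 0.06 640 [0.57640184 0.0282982  0.06329168] [0.57792553 0.0275602  0.06299171] [0.01646489 0.02809425 0.00597222]
tcp [0.58360452 0.02698788 0.01228407] yaw 84.4546826075699 F [-0.02327883  0.15336831 -1.51413206]
```

```bash

python3 -m handwheel '[[[0,0,0.0004,0,0,0],[0,0,0,0,0,0]]]'
python3 -m handwheel '[[[0,0,0.0004,0,0,0],[0,0,0,0,0,0]]]'
python3 -m handwheel '[[[0,0,0.0003,0,0,0],[0,0,0,0,0,0]]]'
python3 -m handwheel '[[[0,0,0.0003,0,0,0],[0,0,0,0,0,0]]]'
python3 go.py
```

```text
time_s: 15.3
eef_pos: [0.5836, 0.027, 0.0119]
eef_rot: [0.74, 0.672, -0.0, -0.0]
force: [0.1, 0.3, -0.8]
gripper_width: 0.0598
time_s: 15.55
eef_pos: [0.5836, 0.027, 0.0115]
eef_rot: [0.741, 0.672, -0.0, -0.0]
force: [-0.1, 0.2, -1.9]
gripper_width: 0.0597
time_s: 15.8
eef_pos: [0.5836, 0.027, 0.0112]
eef_rot: [0.74, 0.672, -0.0, -0.0]
force: [-0.2, 0.3, -0.6]
gripper_width: 0.0599
time_s: 16.05
eef_pos: [0.5837, 0.027, 0.0112]
eef_rot: [0.74, 0.672, 0.0, 0.0]
force: [-0.8, -0.4, 2.3]
gripper_width: 0.0593
t 16.05 pos [0.5837 0.027  0.0112] yaw 84.45 tilt [ 0. -0.] F [-0.8 -0.4  2.3] M [0.   0.19 0.02] w 0.0593
```

Seat contact felt at TCP z=11.2 mm with about 3 N. I'll release and lift.

```bash

python3 -m handwheel '[[[0,0,0,0,0,0],[0,0,0,0,0,0],[0,0,0,0,0,0],[0,0,0,0,0,0]]]' 1
python3 -m handwheel '[[[0,0,-0.02,0,0,0],[0,0,-0.05,0,0,0],[0,0,-0.05,0,0,0],[0,0,-0.03,0,0,0],[0,0,0,0,0,0]]]'
python3 rel.py .046 .007 90.3
python3 go.py .558 .263 .16 -33
```

```text
time_s: 16.55
eef_pos: [0.5837, 0.027, 0.0109]
eef_rot: [0.74, 0.672, 0.0, 0.0]
force: [-0.1, -0.4, 0.7]
gripper_width: 0.0881
time_s: 17.18
eef_pos: [0.5866, 0.027, 0.1661]
eef_rot: [0.74, 0.672, 0.003, 0.003]
force: [0.6, 0.2, -0.2]
gripper_width: 0.088
top z 0.045865589798225095
plate [5.85632997e-01 2.74302234e-02 1.74320934e+02] 0.07629085180998293 2294
hub 0.0715 218 [0.58310972 0.02739032 0.07419923] [0.58330057 0.02737099 0.0739988 ] [0.01441695 0.01479745 0.00499319]
hub 0.06 151 [0.58153057 0.02784913 0.06349778] [0.58371477 0.02776356 0.06294181] [0.02629578 0.02733326 0.00514533]
tcp [0.58489926 0.02700308 0.16340619] yaw 84.45324353938702 F [ 0.71232338  0.36935233 -0.75727612]
t 17.23 pos [0.5849 0.027  0.1634] yaw 84.45 tilt [0.0044 0.    ] F [ 0.7  0.4 -0.8] M [ 0.04 -0.02 -0.03] w 0.0881
shift [ 0.2323 -0.0496  0.0033] turn z 2.05 shift_after_turn [-0.1511 -0.1833  0.0033]
```

```bash

python3 -m handwheel '[[[0.058,-0.0124,0.001,0,0,0],[0.058,-0.0124,0.001,0,0,0],[0.058,-0.0124,0.001,0,0,0],[0.058,-0.0124,0.001,0,0,0],[0,0,0,0,0,-0.182]]]'
python3 -m handwheel '[[[0,0,0,0,0,-0.182],[0,0,0,0,0,-0.182],[0,0,0,0,0,-0.182],[0,0,0,0,0,-0.182],[0,0,0,0,0,-0.182]]]'
python3 -m handwheel '[[[0,0,0,0,0,0],[0,0,0,0,0,0]]]'
python3 rel.py .016 .0175 -90
python3 - <<'E'
from h import *
import pickle
c=cam('wrist'); save(c,'pics/w5.png',s=1.5); pickle.dump(c,open('w5.pkl','wb'))
E
```

```text
time_s: 17.85
eef_pos: [0.5543, 0.2663, 0.1546]
eef_rot: [0.673, 0.74, -0.001, -0.001]
force: [0.7, -0.8, 0.4]
gripper_width: 0.088
time_s: 18.48
eef_pos: [0.5552, 0.2621, 0.1546]
eef_rot: [0.281, 0.96, -0.001, -0.002]
force: [-0.1, 1.0, -0.2]
gripper_width: 0.0885
time_s: 18.73
eef_pos: [0.556, 0.2624, 0.1557]
eef_rot: [0.285, 0.958, -0.001, -0.001]
force: [-1.0, 0.1, 0.5]
gripper_width: 0.0885
top z 0.015649178437033298
plate [ 0.56041697  0.26780106 57.15025414] 0.00024291095867728116 2086
tcp [0.55616539 0.26251313 0.15606384] yaw 146.8834603925579 F [ 0.10041463 -0.08564517  0.1144701 ]
```

View pics/w5.png

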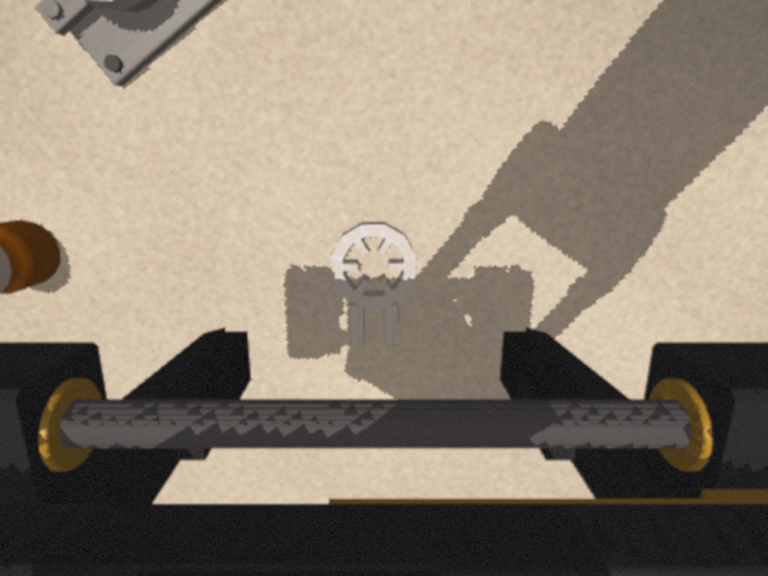

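The carrier's ring centre is at (373,262) and its prong ends are at (356,345) and (391,345). Its fork points toward the gripper bar.

```bash
python3 - <<'E'
from h import *
import pickle
from scipy.optimize import minimize
c=pickle.load(open('w5.pkl','rb'));P=cloud(c)
s=world(c,373/1.5,262/1.5,.016);t=world(c,373.5/1.5,345/1.5,.016);print(s,np.linalg.norm(t-s),np.degrees(np.arctan2(*(t-s)[1::-1])))
m=np.hypot(P[...,0]-s[0],P[...,1]-s[1])<.068; m&=(P[...,2]>.012)&(P[...,2]<.021); X=P[m][:,:2]
def cost(p):
    d=X-p[:2]; a=np.radians(p[2]); x=d[:,0]*np.cos(a)+d[:,1]*np.sin(a); y=-d[:,0]*np.sin(a)+d[:,1]*np.cos(a)
    rr=np.hypot(x,y); o=np.maximum(rr-.0305,0); tb=np.maximum(np.abs(abs(y)-.0125)-.005,0); tb=np.maximum(tb,np.maximum(x-.06,0)); tb=np.where(x<0,1,tb)
    return (np.minimum(np.minimum(o,tb),.006)**2+np.maximum(.011-rr,0)**2).sum()*1e6
b=min((minimize(cost,[s[0],s[1],a],method='Nelder-Mead') for a in(54,57,60)),key=lambda q:q.fun); print(b.x,b.fun/len(X),len(X))
E
python3 go.py .559 .2635 -.0195 147
```

```text
[0.55814319 0.26524309 0.016     ] 0.06285162837157618 57.177974501185794
[ 0.56022769  0.26778395 57.36638782] 0.00043052527315849687 2078
t 18.82 pos [0.5563 0.2626 0.1563] yaw 146.91 tilt [-0.0009 -0.0004] F [-0.1  0.1 -0.6] M [0.08 0.02 0.02] w 0.0876
shift [-0.0018  0.0024  0.1758] turn z -0.001 shift_after_turn [-0.0018  0.0024  0.1758]
```

```bash
python3 go.py .5597 .2672 -.0195 147.2
python3 -m handwheel '[[[-0.0003,0.0055,0.055,0,0,-0.004],[0,0,0.055,0,0,0],[0,0,0.035,0,0,0],[0,0,0,0,0,0]]]'
python3 go.py .5597 .2672 -.0195 147.2
```

```text
t 18.82 pos [0.5563 0.2626 0.1563] yaw 146.91 tilt [-0.0009 -0.0004] F [-0.1  0.1 -0.6] M [0.08 0.02 0.02] w 0.0876
shift [-0.0004  0.0059  0.1758] turn z -0.005 shift_after_turn [-0.0004  0.0059  0.1758]
time_s: 19.32
eef_pos: [0.5566, 0.2657, 0.0082]
eef_rot: [0.282, 0.959, -0.003, -0.003]
force: [0.1, 0.2, 0.4]
gripper_width: 0.088
t 19.32 pos [0.5566 0.2657 0.0082] yaw 147.19 tilt [-0.0073 -0.0031] F [0.1 0.2 0.4] M [ 0.09  0.1  -0.03] w 0.088
shift [-0.002   0.0031  0.0277] turn z -0.0 shift_after_turn [-0.002   0.0031  0.0277]
```

```bash
python3 -m handwheel '[[[0,0,0.01,0,0,0],[0,0,0.01,0,0,0],[0,0,0.008,0,0,0],[0,0,0,0,0,0]]]'
python3 tip.py;python3 go.py .5597 .2672 -.0195 147.2
```

```text
time_s: 19.82
eef_pos: [0.5595, 0.267, -0.0165]
eef_rot: [0.282, 0.959, -0.0, -0.0]
force: [-0.8, -0.7, 0.3]
gripper_width: 0.088
tip z rel TCP [array([-0.0254, -0.0274]), array([-0.0256, -0.0282])]
t 19.88 pos [ 0.5599  0.2671 -0.0161] yaw 147.25 tilt [-0.0002 -0.0001] F [-0.3  1.1 -0. ] M [0.08 0.05 0.04] w 0.0883
shift [ 0.0002 -0.      0.0034] turn z 0.001 shift_after_turn [ 0.0002 -0.      0.0034]
```

```bash
python3 -m handwheel '[[[0,0,0.003,0,0,0],[0,0,0,0,0,0],[0,0,0,0,0,0],[0,0,0,0,0,0],[0,0,0,0,0,0]]]' 0 30
python3 -m handwheel '[[[0,0,0,0,0,0],[0,0,-0.02,0,0,0],[0,0,-0.05,0,0,0],[0,0,-0.05,0,0,0],[0,0,-0.04,0,0,0]]]'
python3 -m handwheel '[[[0,0,0,0,0,0],[0,0,0,0,0,0]]]'
python3 go.py .584 .0275 .14 115.2
python3 - <<'E'
from h import *
import pickle
from scipy.optimize import minimize
from scipy.spatial.transform import Rotation as Ro
c=cam('wrist');pickle.dump(c,open('w6.pkl','wb'));P=cloud(c);st=manip.state();M=Ro.from_quat(st['eef_rot']).as_matrix()
L=(P-st['eef_pos'])@M
bright=c['pixels'].min(-1)>60
m=(abs(L[...,2]+.035)<.004)&(np.hypot(L[...,0],L[...,1])<.068)&bright; X=L[m]; print(len(X),np.median(X[:,2]),X.min(0),X.max(0))
X=X[:,:2]
def cost(p):
    d=X-p[:2]; a=np.radians(p[2]); x=d[:,0]*np.cos(a)+d[:,1]*np.sin(a); y=-d[:,0]*np.sin(a)+d[:,1]*np.cos(a)
    rr=np.hypot(x,y); o=np.maximum(rr-.0305,0); tb=np.maximum(np.abs(abs(y)-.0125)-.005,0); tb=np.maximum(tb,np.maximum(x-.06,0)); tb=np.where(x<0,1,tb)
    return (np.minimum(np.minimum(o,tb),.006)**2+np.maximum(.011-rr,0)**2).sum()*1e6
b=min((minimize(cost,[0,0,a],method='Nelder-Mead') for a in(87,90,93)),key=lambda q:q.fun); print('in tool frame',b.x,b.fun/len(X))
E
```

```text
time_s: 20.5
eef_pos: [0.56, 0.2672, -0.019]
eef_rot: [0.282, 0.959, 0.0, 0.0]
force: [0.2, -0.4, 0.9]
gripper_width: 0.0598
time_s: 21.12
eef_pos: [0.5607, 0.2675, 0.1447]
eef_rot: [0.282, 0.959, 0.001, 0.001]
force: [1.2, 0.5, -0.8]
gripper_width: 0.0594
time_s: 21.38
eef_pos: [0.5593, 0.2669, 0.1406]
eef_rot: [0.282, 0.959, -0.0, -0.0]
force: [-0.0, -0.3, -1.8]
gripper_width: 0.0597
t 21.38 pos [0.5593 0.2669 0.1406] yaw 147.25 tilt [-0.0006 -0.0002] F [-0.  -0.3 -1.8] M [ 0.03  0.06 -0.  ] w 0.0597
shift [-0.1503 -0.188   0.0007] turn z 0.559 shift_after_turn [-0.2271 -0.0796  0.0007]
6556 -0.036047870860461566 [-0.04329842 -0.02909486 -0.03876523] [ 0.03021503  0.05586931 -0.03102399]
in tool frame [2.75735848e-04 8.91121002e-04 9.00007832e+01] 0.04027726452767971
```

```bash
python3 go.py .656 .061 .125 115.2
```

```text
t 21.43 pos [0.5586 0.2666 0.1394] yaw 147.25 tilt [-0.0026 -0.0011] F [-0.3 -0.2 -1.4] M [0.03 0.07 0.01] w 0.0595
shift [-0.1932 -0.1202  0.0143] turn z 0.559 shift_after_turn [-0.2275  0.0006  0.0143]
```

```bash
python3 -m handwheel '[[[0,0,0,0,0,0.14],[0,0,0,0,0,0.14],[0,0,0,0,0,0.14],[0,0,0,0,0,0.139],[-0.045,0,0.003,0,0,0]]]'
python3 -m handwheel '[[[-0.045,0,0.003,0,0,0],[-0.045,0,0.003,0,0,0],[-0.046,0,0.003,0,0,0],[-0.046,0,0.003,0,0,0],[0,0,0,0,0,0]]]'
python3 -m handwheel '[[[0,0,0,0,0,0]]]'
python3 go.py .656 .061 .125 115.2
python3 - <<'E'
from h import *
import pickle
from ribs import fit
c=cam('wrist');pickle.dump(c,open('w7.pkl','wb'));P=cloud(c);Z=P[...,2]
near=np.hypot(P[...,0]-.5836,P[...,1]-.0275)<.033
for lo,hi in((.043,.049),(.06,.066),(.0715,.079)):
    q=P[near&(Z>lo)&(Z<hi)]; print(lo,len(q),q.mean(0),(q.max(0)+q.min(0))/2)
for ax in((.5836,.0275),(.5838,.0275)): fit(c,np.array(ax))
u,v=map(int,pix(c,[.5836,.0275,.05])); print(u,v)
s=np.s_[max(v-45,0):v+45,u-45:u+45]
a=cv2.resize(c['pixels'][s][:,:,::-1],(400,400*c['pixels'][s].shape[0]//90),interpolation=cv2.INTER_CUBIC)
z=np.clip((Z[s]-.025)/.055*255,0,255).astype(np.uint8)
cv2.imwrite('pics/c7.png',np.hstack([a,cv2.applyColorMap(cv2.resize(z,a.shape[1::-1],interpolation=cv2.INTER_NEAREST),cv2.COLORMAP_JET)]))
E
```

```text
time_s: 22.05
eef_pos: [0.5769, 0.2277, 0.1353]
eef_rot: [0.535, 0.845, -0.001, -0.002]
force: [0.5, -0.7, -0.9]
gripper_width: 0.0598
time_s: 22.68
eef_pos: [0.6559, 0.0586, 0.1227]
eef_rot: [0.537, 0.843, -0.002, -0.002]
force: [-0.1, 0.4, -2.2]
gripper_width: 0.0596
time_s: 22.8
eef_pos: [0.6551, 0.0619, 0.1237]
eef_rot: [0.536, 0.844, -0.001, -0.002]
force: [0.9, 0.2, -1.1]
gripper_width: 0.0596
t 22.8 pos [0.6551 0.0619 0.1237] yaw 115.18 tilt [-0.0041  0.0003] F [ 0.9  0.2 -1.1] M [ 0.07 -0.   -0.01] w 0.0596
shift [-0.0012  0.0004 -0.0014] turn z -0.0 shift_after_turn [-0.0012  0.0004 -0.0014]
0.043 3323 [0.58278312 0.02719676 0.04584163] [0.58272664 0.02746347 0.04590286]
0.06 203 [0.5839796  0.02769202 0.06396963] [0.58381142 0.02747204 0.06301452]
0.0715 385 [0.58402568 0.02767083 0.07422243] [0.58410336 0.02752608 0.07429241]
lower 172 rib yaw mod60 -5.507436959667026 0.8
upper 155 rib yaw mod60 25.327491406622446 0.8
lower 172 rib yaw mod60 -5.5126591602446515 0.81
upper 154 rib yaw mod60 25.167932191307 0.81
247 89
```

View pics/c7.png

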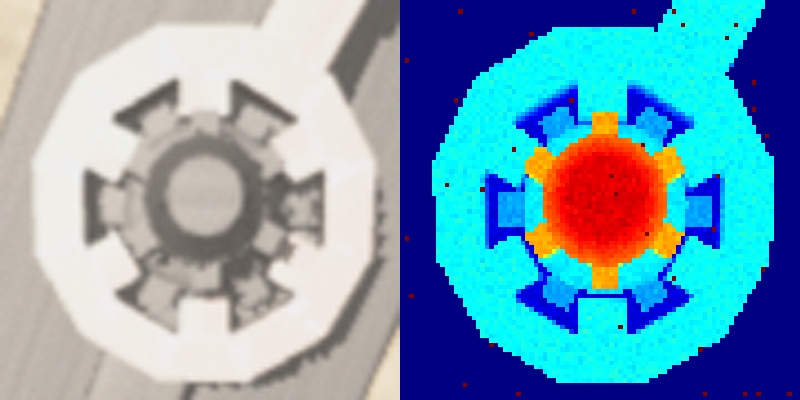

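The spacer is home at z=45.9 mm with ribs in its gaps, centred within about 1 mm. The upper ribs are still at 25.2°. I'll bring the carrier over the hub.

```bash
python3 -m handwheel '[[[-0.001,-0.040,0,0,0,0],[0,-0.040,0,0,0,0],[0,0,0,0,0,0],[0,0,0,0,0,0]]]'
python3 go.py .5829 .0271 .065 115.2
```

```text
time_s: 23.35
eef_pos: [0.5851, 0.028, 0.1263]
eef_rot: [0.535, 0.845, 0.001, 0.0]
force: [-0.1, 0.7, -1.9]
gripper_width: 0.0593
t 23.35 pos [0.5851 0.028  0.1263] yaw 115.29 tilt [0.0013 0.0004] F [-0.1  0.7 -1.9] M [0.04 0.02 0.03] w 0.0593
shift [ 0.0002 -0.0025  0.0613] turn z 0.002 shift_after_turn [ 0.0002 -0.0025  0.0613]
```

```bash
python3 -m handwheel '[[[0,-0.0022,0.02,0,0,0.001],[0,0,0.02,0,0,0],[0,0,0.012,0,0,0],[0,0,0.008,0,0,0],[0,0,0,0,0,0]]]'
cat > rel2.py <<'E'
from h import *
from scipy.optimize import minimize
from scipy.spatial.transform import Rotation as Ro
c=cam('wrist');P=cloud(c);st=manip.state();M=Ro.from_quat(st['eef_rot']).as_matrix()
L=(P-st['eef_pos'])@M; Z=P[...,2]
m=(abs(L[...,2]+.036)<.003)&(np.hypot(L[...,0],L[...,1])<.068)&(c['pixels'].min(-1)>60); X=L[m]
print('plate top z',np.median(P[m][:,2])); X=X[:,:2]
def cost(p):
    d=X-p[:2]; a=np.radians(p[2]); x=d[:,0]*np.cos(a)+d[:,1]*np.sin(a); y=-d[:,0]*np.sin(a)+d[:,1]*np.cos(a)
    rr=np.hypot(x,y); o=np.maximum(rr-.0305,0); tb=np.maximum(np.abs(abs(y)-.0125)-.005,0); tb=np.maximum(tb,np.maximum(x-.06,0)); tb=np.where(x<0,1,tb)
    return (np.minimum(np.minimum(o,tb),.006)**2+np.maximum(.0112-rr,0)**2).sum()*1e6
b=min((minimize(cost,[0,0,a],method='Nelder-Mead') for a in(87,90,93)),key=lambda q:q.fun); print('plate in tool',b.x,b.fun/len(X))
inn=X[np.hypot(X[:,0],X[:,1]-.0005)<.0135]; print('teeth faces extents',inn.min(0),inn.max(0),'rim back y',np.percentile(X[:,1],.3))
q=L[(Z>.0715)&(Z<.079)&(np.hypot(P[...,0]-.5838,P[...,1]-.0275)<.012)]; print('nose in tool',len(q),q.mean(0)[:2],((q.max(0)+q.min(0))/2)[:2],np.ptp(q,0))
print(st['eef_pos'],st['force'])
import pickle; pickle.dump(c,open('w8.pkl','wb'))
E
python3 rel2.py; python3 go.py
```

```text
time_s: 23.98
eef_pos: [0.5821, 0.0258, 0.0648]
eef_rot: [0.536, 0.844, -0.0, -0.001]
force: [-1.0, 0.5, -0.3]
gripper_width: 0.0591
plate top z 0.09969033831518756
plate in tool [ 9.39845343e-04 -4.97762894e-04  8.99199319e+01] 0.038788244969108904
teeth faces extents [-0.01329962 -0.01255613] [0.01344521 0.01035073] rim back y -0.030286696365102058
nose in tool 402 [0.00098353 0.00098766] [0.00147534 0.0011724 ] [0.01462005 0.014762   0.00473351]
[0.58272973 0.02582026 0.0655985 ] [ 0.04386997 -0.23006366 -0.86949452]
t 24.02 pos [0.5827 0.0258 0.0656] yaw 115.16 tilt [-0.0005  0.    ] F [ 0.  -0.2 -0.9] M [ 0.08  0.01 -0.01] w 0.0599
```

```bash
python3 -m handwheel '[[[0.001,0.0006,0.003,0,0,0],[0,0,0.004,0,0,0],[0,0,0.003,0,0,0],[0,0,0,0,0,0],[0,0,0,0,0,0]]]'
python3 rel2.py
python3 -m handwheel '[[[0,0,0.001,0,0,0],[0,0,0.001,0,0,0],[0,0,0.001,0,0,0],[0,0,0,0,0,0]]]'
python3 go.py
```

```text
time_s: 24.65
eef_pos: [0.5829, 0.027, 0.056]
eef_rot: [0.536, 0.844, 0.0, 0.0]
force: [-0.2, -0.2, -1.3]
gripper_width: 0.0598
plate top z 0.0908177226073589
plate in tool [ 6.63547827e-04 -4.67063020e-06  8.98689023e+01] 0.02506400109615466
teeth faces extents [-0.01344516 -0.01204943] [0.01332559 0.01111992] rim back y -0.029939759753023685
nose in tool 585 [0.0001536  0.00116759] [9.98028340e-05 1.70200625e-03] [0.02315736 0.01912107 0.00745352]
[0.58290254 0.02702887 0.05600403] [-0.26201766 -0.09707209 -0.43374031]
time_s: 25.2
eef_pos: [0.5827, 0.027, 0.0527]
eef_rot: [0.536, 0.844, -0.0, -0.0]
force: [0.3, 0.4, -0.6]
gripper_width: 0.0599
t 25.2 pos [0.5827 0.027  0.0527] yaw 115.16 tilt [-0.0003  0.    ] F [ 0.3  0.4 -0.6] M [ 0.07 -0.01  0.04] w 0.0599
```

```bash
python3 -m handwheel '[[[0,0.0005,0.001,0,0,0],[0,0,0.001,0,0,0],[0,0,0,0,0,0]]]'
python3 -m handwheel '[[[0,0,0.001,0,0,0],[0,0,0,0,0,0]]]'
python3 -m handwheel '[[[0,0,0.001,0,0,0],[0,0,0,0,0,0]]]'
python3 go.py
```

```text
time_s: 25.58
eef_pos: [0.5832, 0.0272, 0.0508]
eef_rot: [0.536, 0.844, -0.0, -0.0]
force: [0.4, -0.6, -2.0]
gripper_width: 0.0595
time_s: 25.82
eef_pos: [0.5832, 0.0272, 0.0498]
eef_rot: [0.536, 0.844, -0.0, -0.0]
force: [-0.1, -0.1, -1.1]
gripper_width: 0.0595
time_s: 26.08
eef_pos: [0.5832, 0.0272, 0.0488]
eef_rot: [0.536, 0.844, -0.0, -0.0]
force: [-0.1, 0.5, -1.6]
gripper_width: 0.0599
t 26.07 pos [0.5832 0.0272 0.0488] yaw 115.16 tilt [-0.0002 -0.    ] F [-0.1  0.5 -1.6] M [ 0.06  0.   -0.02] w 0.0599
```

```bash
python3 -m handwheel '[[[0,0,0.001,0,0,0],[0,0,0,0,0,0]]]'
python3 -m handwheel '[[[0,0,0.001,0,0,0],[0,0,0,0,0,0]]]'
python3 -m handwheel '[[[0,0,0.001,0,0,0],[0,0,0,0,0,0]]]'
python3 -m handwheel '[[[0,0,0.001,0,0,0],[0,0,0,0,0,0]]]'
python3 go.py
```

```text
time_s: 26.32
eef_pos: [0.5832, 0.0272, 0.0478]
eef_rot: [0.536, 0.844, -0.0, -0.0]
force: [0.1, 0.1, -1.1]
gripper_width: 0.0599
time_s: 26.58
eef_pos: [0.5832, 0.0272, 0.0468]
eef_rot: [0.536, 0.844, -0.0, -0.0]
force: [0.6, -0.6, -1.6]
gripper_width: 0.0599
time_s: 26.82
eef_pos: [0.5832, 0.0272, 0.0458]
eef_rot: [0.536, 0.844, -0.0, -0.0]
force: [0.0, -0.5, -0.3]
gripper_width: 0.0595
time_s: 27.08
eef_pos: [0.5832, 0.0272, 0.0448]
eef_rot: [0.536, 0.844, -0.0, -0.0]
force: [-0.0, 0.1, -1.2]
gripper_width: 0.0593
t 27.07 pos [0.5832 0.0272 0.0448] yaw 115.16 tilt [-0.0002 -0.    ] F [-0.   0.1 -1.2] M [ 0.06  0.02 -0.  ] w 0.0593
```

```bash
python3 -m handwheel '[[[0,0,0.0008,0,0,0],[0,0,0,0,0,0]]]'
python3 -m handwheel '[[[0,0,0.0008,0,0,0],[0,0,0,0,0,0]]]'
python3 -m handwheel '[[[0,0,0.0008,0,0,0],[0,0,0,0,0,0]]]'
python3 -m handwheel '[[[0,0,0.0008,0,0,0],[0,0,0,0,0,0]]]'
python3 go.py
```

```text
time_s: 27.32
eef_pos: [0.5832, 0.0272, 0.044]
eef_rot: [0.536, 0.844, -0.0, -0.0]
force: [-0.4, -0.6, -1.0]
gripper_width: 0.0594
time_s: 27.58
eef_pos: [0.5832, 0.0272, 0.0432]
eef_rot: [0.536, 0.844, -0.0, -0.0]
force: [-0.1, 0.6, -1.3]
gripper_width: 0.0597
time_s: 27.82
eef_pos: [0.5833, 0.0272, 0.0424]
eef_rot: [0.536, 0.844, -0.0, -0.0]
force: [0.2, -0.5, -0.5]
gripper_width: 0.0592
time_s: 28.08
eef_pos: [0.5832, 0.0272, 0.0416]
eef_rot: [0.536, 0.844, -0.0, -0.0]
force: [0.3, -0.6, -1.9]
gripper_width: 0.0598
t 28.07 pos [0.5832 0.0272 0.0416] yaw 115.16 tilt [-0.0002 -0.    ] F [ 0.3 -0.6 -1.9] M [ 0.01 -0.01  0.05] w 0.0598
```

No resistance, and the carrier is about 3 mm past the rib tops, so the splines are engaged. Continuing down.

```bash
python3 -m handwheel '[[[0,0,0.0012,0,0,0],[0,0,0.0012,0,0,0],[0,0,0,0,0,0]]]'
python3 -m handwheel '[[[0,0,0.0012,0,0,0],[0,0,0.0012,0,0,0],[0,0,0,0,0,0]]]'
python3 -m handwheel '[[[0,0,0.0012,0,0,0],[0,0,0.0012,0,0,0],[0,0,0,0,0,0]]]'
python3 -m handwheel '[[[0,0,0.0012,0,0,0],[0,0,0.0012,0,0,0],[0,0,0,0,0,0]]]'
python3 go.py
```

```text
time_s: 28.45
eef_pos: [0.5831, 0.0273, 0.0391]
eef_rot: [0.536, 0.844, -0.0, -0.0]
force: [-0.8, -0.0, -0.4]
gripper_width: 0.0596
time_s: 28.82
eef_pos: [0.5832, 0.0272, 0.0368]
eef_rot: [0.536, 0.844, -0.0, -0.0]
force: [0.2, -0.0, -0.5]
gripper_width: 0.0594
time_s: 29.2
eef_pos: [0.5832, 0.0272, 0.0344]
eef_rot: [0.536, 0.844, -0.0, -0.0]
force: [-0.7, -0.2, -1.5]
gripper_width: 0.0594
time_s: 29.58
eef_pos: [0.5831, 0.0272, 0.0319]
eef_rot: [0.536, 0.844, -0.0, -0.0]
force: [-0.8, -0.3, -1.6]
gripper_width: 0.0593
t 29.57 pos [0.5831 0.0272 0.0319] yaw 115.16 tilt [-0.0003 -0.    ] F [-0.8 -0.3 -1.6] M [ 0.06  0.   -0.02] w 0.0593
```

```bash
python3 -m handwheel '[[[0,0,0.001,0,0,0],[0,0,0.001,0,0,0],[0,0,0,0,0,0]]]'
python3 -m handwheel '[[[0,0,0.001,0,0,0],[0,0,0,0,0,0]]]'
python3 -m handwheel '[[[0,0,0.0006,0,0,0],[0,0,0,0,0,0]]]'
python3 rel2.py; python3 go.py
```

```text
time_s: 29.95
eef_pos: [0.5832, 0.0272, 0.03]
eef_rot: [0.536, 0.844, -0.0, -0.0]
force: [0.1, 0.1, -1.6]
gripper_width: 0.0598
time_s: 30.2
eef_pos: [0.5832, 0.0273, 0.029]
eef_rot: [0.536, 0.844, -0.0, -0.0]
force: [0.0, 0.7, -1.7]
gripper_width: 0.0598
time_s: 30.45
eef_pos: [0.5833, 0.0273, 0.0285]
eef_rot: [0.536, 0.844, -0.0, -0.0]
force: [0.2, 1.2, -0.6]
gripper_width: 0.0596
plate top z 0.06334195932918953
plate in tool [3.24798126e-04 1.08475465e-03 8.95513023e+01] 0.06930703286306503
teeth faces extents [-0.0134444  -0.01284504] [0.01328937 0.01107612] rim back y -0.029854734284734265
nose in tool 706 [ 0.00010551 -0.00154015] [ 0.00017062 -0.00115831] [0.01538679 0.01338124 0.00510176]
[0.58330237 0.02724469 0.0285161 ] [-0.42176035 -0.05480881 -1.3638864 ]
t 30.5 pos [0.5833 0.0272 0.0285] yaw 115.17 tilt [0. 0.] F [-0.4 -0.1 -1.4] M [0.06 0.05 0.01] w 0.0596
```

Top is at 63.3 mm and home is 62 mm, so about 1.3 mm remains.

```bash
python3 -m handwheel '[[[0,0,0.0005,0,0,0],[0,0,0,0,0,0]]]'
python3 -m handwheel '[[[0,0,0.0004,0,0,0],[0,0,0,0,0,0]]]'
python3 -m handwheel '[[[0,0,0.0003,0,0,0],[0,0,0,0,0,0]]]'
python3 -m handwheel '[[[0,0,0.0003,0,0,0],[0,0,0,0,0,0]]]'
python3 go.py
```

```text
time_s: 30.75
eef_pos: [0.5833, 0.0272, 0.028]
eef_rot: [0.536, 0.844, -0.0, -0.0]
force: [0.0, -0.2, -0.5]
gripper_width: 0.0597
time_s: 31.0
eef_pos: [0.5832, 0.0272, 0.0276]
eef_rot: [0.536, 0.844, -0.0, -0.0]
force: [0.3, -1.1, -1.7]
gripper_width: 0.0594
time_s: 31.25
eef_pos: [0.5833, 0.0272, 0.0273]
eef_rot: [0.536, 0.844, -0.0, -0.0]
force: [-0.2, 0.1, -1.4]
gripper_width: 0.0594
time_s: 31.5
eef_pos: [0.5833, 0.0272, 0.027]
eef_rot: [0.536, 0.844, -0.0, -0.0]
force: [1.0, 0.2, -0.2]
gripper_width: 0.0597
t 31.5 pos [0.5833 0.0272 0.027 ] yaw 115.17 tilt [-0. -0.] F [ 1.   0.2 -0.2] M [-0.01  0.01  0.01] w 0.0597
```

```bash
python3 -m handwheel '[[[0,0,0.0003,0,0,0],[0,0,0,0,0,0]]]'
python3 -m handwheel '[[[0,0,0,0,0,0]]]'
python3 go.py
```

```text
time_s: 31.75
eef_pos: [0.5833, 0.0273, 0.027]
eef_rot: [0.536, 0.844, 0.0, 0.0]
force: [-1.6, 0.1, 2.8]
gripper_width: 0.0597
time_s: 31.88
eef_pos: [0.5833, 0.0272, 0.027]
eef_rot: [0.536, 0.844, 0.0, 0.0]
force: [-2.1, -0.3, 3.2]
gripper_width: 0.0595
t 31.88 pos [0.5833 0.0272 0.027 ] yaw 115.17 tilt [ 0.0001 -0.    ] F [-2.1 -0.3  3.2] M [ 0.08  0.29 -0.05] w 0.0595
```

Contact at about 4 N, with z steady. Releasing, lifting and checking.

```bash
python3 -m handwheel '[[[0,0,0,0,0,0],[0,0,0,0,0,0],[0,0,0,0,0,0],[0,0,0,0,0,0]]]' 1
python3 -m handwheel '[[[0,0,-0.02,0,0,0],[0,0,-0.04,0,0,0],[0,0,-0.04,0,0,0],[0,0.04,-0.02,0,0,0],[0,0.02,0,0,0,0]]]'
python3 -m handwheel '[[[0,0,0,0,0,0],[0,0,0,0,0,0]]]'
python3 - <<'E'
from h import *
from scipy.optimize import minimize
c=cam('wrist'); save(c,'pics/w9.png',s=1.5); P=cloud(c); Z=P[...,2]
hub=np.array([.5836,.0275]); r=np.hypot(P[...,0]-hub[0],P[...,1]-hub[1])
m=(abs(Z-.062)<.003)&(r>.0145)&(r<.066); X=P[m]; A=np.c_[X[:,:2]-hub,np.ones(len(X))]; k=np.linalg.lstsq(A,X[:,2],rcond=None)[0]; print('carrier top plane slope',k[:2],'z',k[2],len(X))
X=X[:,:2]
def cost(p):
    d=X-p[:2]; a=np.radians(p[2]); x=d[:,0]*np.cos(a)+d[:,1]*np.sin(a); y=-d[:,0]*np.sin(a)+d[:,1]*np.cos(a)
    rr=np.hypot(x,y); o=np.maximum(rr-.0305,0); tb=np.maximum(np.maximum(np.abs(abs(y)-.0125)-.005,0),np.maximum(x-.06,0)); tb=np.where(x<0,1,tb)
    return np.minimum(np.minimum(o,tb),.006).__pow__(2).sum()*1e6
b=minimize(cost,[*hub,25],method='Nelder-Mead'); print('carrier',b.x,b.fun/len(X))
t=P[(abs(Z-.046)<.003)&(r>.036)&(r<.062)]; 
if len(t): d=t.mean(0)[:2]-hub; print('spacer tab',len(t),np.median(t[:,2]),np.degrees(np.arctan2(d[1],d[0])),t.std(0))
q=P[(Z>.0715)&(Z<.079)&(r<.012)]; print('nose',q.mean(0))
E
python3 go.py
```

```text
time_s: 32.38
eef_pos: [0.5833, 0.0272, 0.0266]
eef_rot: [0.536, 0.844, -0.0, -0.0]
force: [0.8, -0.1, 1.2]
gripper_width: 0.088
time_s: 33.0
eef_pos: [0.6415, 0.0534, 0.1521]
eef_rot: [0.536, 0.844, 0.002, 0.003]
force: [-0.5, 0.0, -1.0]
gripper_width: 0.0879
time_s: 33.25
eef_pos: [0.6368, 0.0525, 0.1468]
eef_rot: [0.536, 0.844, -0.0, -0.0]
force: [-0.6, -0.6, 0.3]
gripper_width: 0.0883
carrier top plane slope [-0.00097627  0.00095601] z 0.06189246802576145 3321
carrier [ 0.58330451  0.02788307 25.26832299] 0.0003484111051859058
spacer tab 491 0.04589129108905395 174.6839949726378 [0.01017124 0.00407899 0.00078374]
nose [0.58381817 0.02752151 0.07431217]
t 33.3 pos [0.6365 0.0524 0.1465] yaw 115.16 tilt [-0.0013 -0.0002] F [-0.5  0.4 -0.4] M [-0.    0.03 -0.03] w 0.0882
```

View pics/w9.png

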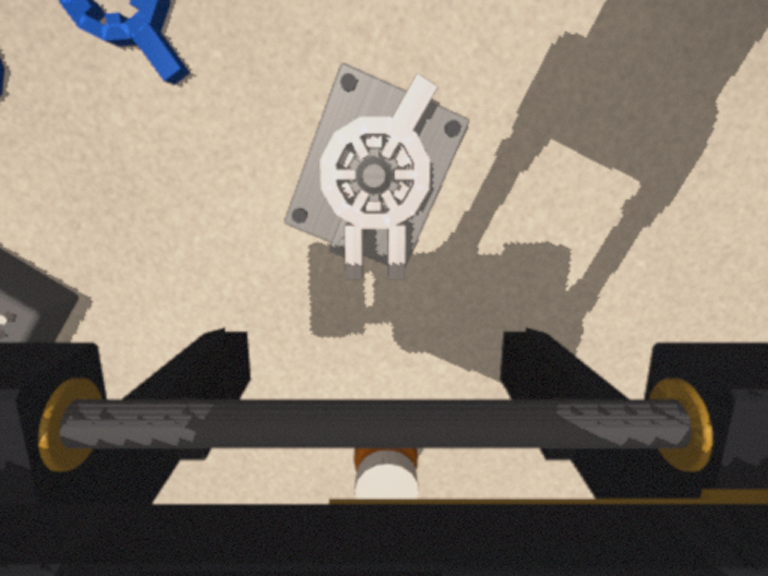

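The carrier's ring is around the hub at (375,172), its fork points along the spout, and the spacer's tab at (415,95) points the opposite way. Everything checks out, so I'll hand in.

```bash
python3 -c "
from bench import manip
print(manip.hand_in())"
```

```text
the job is handed in; nothing more can be done
None
```

I seated the spacer on the lower collar, slid the carrier home on top of it, let go, lifted clear and handed in at about 33 s. I moved nothing else.

**Rib angles:** I read these from the wrist depth image. The lower ribs sit about 8° off the spout line and the upper ribs about 22.5° off. Both plates slid over their splines without any felt resistance, and contact at home was about 3 to 4 N.

**Last checks:**

| Plate | Top height (mm) | Expected top (mm) | Tilt (rad) | Tab relative to the spout line (tab point, mm) |
|---|---|---|---|---|
| Spacer | 45.9 | 46 | not measured | about 8° from opposite (−44) |
| Carrier | 61.9 | 62 | about 0.001 | about 22.5° from along (+41.6) |

- **Centring:** the carrier was within about 1 mm of the hub axis. The spacer was about 1 mm off just before the carrier went on.
- **Robot:** the gripper is open and well clear of everything.

**What disagreed:**
- **Fingertips:** the camera put them about 25 mm behind the reported TCP, not 11 mm ahead of it. My first close at TCP z = 14 mm therefore shut above the plate without disturbing it. I then worked down to TCP z ≈ −19 mm and gripped there.
- **Plate position fits:** some camera fits along the tab direction differed by 2 to 3 mm, so I aligned to the hub nose and felt for contact instead.
- **Not re-checked:** I did not re-measure the jar, tip box and pipette at the end, though nothing passed near them.

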